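Take the failed unit out of the burn-in test box

ROBOT

A 7-joint arm with a two-finger parallel gripper is mounted at the origin on the work surface. World frame = base frame: x ahead of the robot, y to its left, z up, the work surface at z = 0. Lengths are in mm, angles in rad, forces in N, time in s.
With the tool pointing down it reaches from about 425 to 825 mm from the base axis. Payload 3.6 kg.
Tool frame: the origin (TCP) lies at the very end of the fingers, on their centre line; the grasp point (between the pads) lies 19 mm behind it; z points along the fingers, x is the direction in which the jaws open and shut, and the axes are right-handed (so a half turn about z gives the same grasp; the last joint's range is limited). The gripper opens to 93 mm and grips with 3 to 60 N. Pads are 15 mm wide; open, the fingers measure 128 mm over their backs; the gripper's body (75 mm by 188 mm) begins 65 mm behind the grasp point.
Start: joints at [-1.173, 0.615, -0.013, 1.423, 0.008, 1.103, -0.04], TCP at [267.262, 592.48, 218.64] pointing down, gripper open.
Joint ranges: [-3.12, 3.12], [-0.3, 2.06], [-1.34, 1.32], [0.26, 2.42], [-1.36, 4.5], [0.01, 1.98], [-2.84, 2.84]. Speed limits (rad/s): [2.79, 2.79, 3.14, 3.14, 3.14, 3.14, 3.14].

INTERFACE

Orientations are given as a rotation vector (axis times angle).
In Python, from rig import env gives the robot as it stands.
- The arm moves only by the tool drive_tool, never from a script. Its arguments are lists of equal length, an entry for each row: "fingers": the finger opening in cm, from 0 to 9.3; "delta_pos": the shift along the tool's x, y, z in cm, a list of three; "spin": the turn about the tool's z in degrees. A call has exactly 5 rows; each row shifts and turns the commanded pose from where the row before left it, along the tool's axes as they then stand; what a row does not reach is not made up. A row lasts 1/12 s, in which the tool goes at most 41.7 mm and 7.16 degrees, less where a joint would pass 70% of its speed; a pose out of reach is approached as far as the arm can. A call is refused whole if a number of a shift passes 4.17 or a number of a turn 7.16, either way. A call with a gripper value outside its range is refused whole. The fingers move at their own pace and stop on an object; "grip_force" is the grip in N (left out, the last holds). Time passes only in rows, so rows that do not move let the fingers close, or fill a call up. It gives the time, the measured TCP pose, the force and the opening at its end, in the units of the state.
- env.sense(): the state, without advancing time (a new reading comes with each control period).
- env.read_camera(name): name is "side" or "top"; returns a dict with "frame" (480x640x3 uint8, red, green, blue), "K" (3x3 intrinsics, pixels), "camera_from_world" (4x4, takes a point from world to camera coordinates). Camera axes: x right, y up, looking along -z (the intrinsics and any distortion apply to the point x, -y, -z); pixel columns grow to the right and rows downward; lengths in mm; the calibration is good to about 2 mm. A picture is of the moment at which its call begins. There is no depth.
- env.job_done(): hands the job in, once; it reports no verdict.
The state is a dict: "time_s": time; "joints": joint angles; "qvel": joint speeds; "tau": joint torques, N m; "tool_pos": TCP position; "orientation": TCP orientation; "ft_force": force on the tool from outside, world axes, zero at the start; "moment": the same for the moment, N m; "gripper_width": opening from 0.0 (shut) to 1.0 (fully open).
Only numpy, scipy, OpenCV 4.12 (cv2) and the standard library are available. Lean on these libraries where they do the work, as an engineer would, in place of code of your own. Each camera call takes 0.05 s, during which the arm holds its last target.

TASK

The hood of the burn-in test box has popped ajar but is still held by its safety catch: reach under the raised front lip, push the yellow catch tab aside while you lift, without wrenching the catch, and swing the hood fully open. Then tip the failed unit (red lamp) forward out of the packed row, towards the front of the box, pull it free and stand it gently, upright, in the red repair tray. Leave the hood open, the other units standing in the row and the other things on the bench where they are.

Things in the scene. Friction and masses are not known exactly. Their poses are not given: they have to be found in the camera images.
- test_box: burn-in test box fixed on the bench, its front (local -x) facing the robot's left: open-topped grey base 210 mm deep (x; front face at x = -105 mm) x 250 mm wide (y) x 75 mm high; origin: centre of its underside. Inside floor at z = 35 mm; walls 5 mm thick, 40 mm high above that floor. A clear hood hinged at the rear (+x) covers it
- row (a point): middle of the row of five units on the test box's floor, at mid-height; axes as the test box. The units stand side by side along y, pitch 41.8 mm (1.8 mm between neighbours), depth x -45 to +45 mm, height z -70 to +70 mm from here (tops 175 mm above the bench). Free behind the row: 77 mm to the rear wall; in front: 33 mm, with a 4 mm high toe rail that stops the units' feet
- hinge (a point): middle of the hood's hinge axis, which runs along the test box's y, 80 mm above the bench at the rear of the base; axes as the test box
- lip (a point): middle of the hood's rolled front edge (white, 10 mm diameter, 200 mm long along y), about 124 mm above the bench at the start, 269 mm from the hinge axis. The 4 mm thick lip behind it runs 55 mm back to the hood's upright front face and overhangs the base's front by as much; below it is free down to the bench except for catch and keeper. Turns with the hood
- hood (a joint): hood angle, rad: 0 = popped ajar (start, cannot go lower), grows as the front edge rises, 1.85 = fully open at its stop, leaning back past upright, all behind the row. With the catch engaged it rises only about 0.015. Lifting takes 1 to 3 N at the lip; beyond about 0.7 the sprung, damped hinges carry it on to the stop in 1 to 2 s; below 0.55 it sinks back. Hood: 0.8 kg, 250 mm wide, 122 mm high
- catch_tab (a point): centre of the safety catch's yellow finger tab: upright plate 48 mm long (x) x 5 mm thick (y) x 30 mm high, hanging under the middle of the lip, its end about 20 mm in front of the lip's edge. The catch hangs from the hood and turns with it: as the hood rises the tab swings forward, so then slide along the lip away from it. Axes as the test box at the start
- catch (a joint): catch angle, rad: 0 = engaged (sprung home), at most 0.6. It swings about an axis along x, 30 mm above the tab's centre; push the tab towards the test box's +y (left when facing its front) to open it, 1 to 3 N at its centre. From about 0.3 on its hook, behind and below the tab, is clear of the keeper. Hold it until the hood has risen by about 0.1; then the hook is out
- keeper (a point): front end of the steel keeper plate under which the hook sits: it sticks 20 mm out of the base's front face, 26 mm wide along y (centre 19 mm to the -y side of the tab), 6 mm thick, underside 63 mm above the bench; a lock body 20 mm high on top of it. Keep fingers in front of it
- failed_center (a point): centre of the failed unit, with a red lamp on top (others green): cream box 90 (x) x 40 (y) x 140 (z) mm, 250 g; axes as the test box while it stands in one of the 3 middle places. Pulled forward (-x) from behind its top, it pivots on its bottom front edge at the toe rail, tips by itself past 0.57 rad and leans at about 0.73 rad on the base's front wall, its top in front of its neighbours
- unit_a_center (a point): centre of a good unit (same size, green lamp), in one of the three middle places
- unit_b_center (a point): centre of a good unit (same size, green lamp), in one of the three middle places
- unit_end_r_center (a point): centre of the good unit at the -y end of the row
- unit_end_l_center (a point): centre of the good unit at the +y end of the row
- tray: red repair tray, loose, 120 mm (x) x 170 mm (y) x 25 mm high outside, walls and floor 4 mm; origin: centre of its underside. It stands in front of the test box, in one of two places; the parts bin has the other
- parts_bin: bystander: blue bin of small parts, 130 x 105 x 55 mm, origin: centre of its underside
- meter: bystander: yellow multimeter lying flat, 150 x 75 x 40 mm, origin: centre of its underside
- driver: bystander: screwdriver lying flat, 180 mm long
Mind the look-alikes: they are no part of the job. Several things have the shape of the tray; the one meant has the colours described above.

How it is judged (in metres and radians):
On the way, in this order (a step that is already met when the one before it is completed fails the run):
1. the hood is fully open (value of joint hood above 1.7 rad), for 0.2 s.
2. the failed unit is tipped forward out of the row (angle between failed_center's own z axis and vertical above 0.4 rad and z of failed_center in the frame of test_box below 0.2 m), for 0.1 s.
At the end, for the whole second after the job is handed in: The hood stands fully open (over 1.7 rad) and still; the failed unit stands upright (within 0.1 rad) inside the red tray on its floor, at rest; the four good units stand upright in the row within 20 mm of where they were (value of joint hood above 1.7 rad and angle between each of failed_center, unit_a_center, unit_b_center, unit_end_r_center, unit_end_l_center's own z axis and vertical below 0.1 rad and z of failed_center in the frame of tray between 0.066 and 0.082 m and x of failed_center in the frame of tray between -0.05 and 0.05 m and y of failed_center in the frame of tray between -0.075 and 0.075 m and linear speed of failed below 0.02 m/s and velocity of joint hood below 0.05 rad/s and distance of each of unit_a_center, unit_b_center, unit_end_r_center, unit_end_l_center from where it was at the start of the episode below 0.02 m); the robot touches nothing.
It fails at once if the catch is wrenched: over 40 N between its hook and the keeper (contact force between catch and test_box above 40 N).
It fails at once if the failed unit is dropped: falling unheld at over 0.45 m/s over the tray (a fall of about 10 mm) (linear speed of failed above 0.45 m/s and horizontal distance between failed_center and tray below 0.14 m and not (contact force between the fingers and failed above 0.2 N)).
It fails at once if a good unit is tipped over or dragged out of the row (distance of any of unit_a_center, unit_b_center, unit_end_r_center, unit_end_l_center from where it was at the start of the episode above 0.05 m).
It fails at once if the parts bin, meter or screwdriver is moved by over 30 mm (distance of any of parts_bin, meter, driver from where it was at the start of the episode above 0.03 m).
It fails at once if the tray is moved by over 40 mm (distance of tray from where it was at the start of the episode above 0.04 m).
It also fails if it takes over 56 s, if anything falls off the work surface, if the arm or the gripper's body presses on something with over 40 N, if the wrist force passes 120 N, or if a joint passes its speed limit or range.

## Working session

There is one attempt and no reset: what is moved stays moved. The work goes in short steps, Python scripts to look and compute and a tool call to move; the robot and the scene stay as the last step left them, time stands still between calls to the robot, and variables do not carry over. Pictures are saved under pics/ and viewed, and the job is handed in when it is done.

Besides the shell and the picture viewer there is one more tool, called after "Request:" as name([rows], argument=value, ...), one row to a line, values as JSON. drive_tool: Moves the arm, as the interface text tells. Its arguments: {"type":"object","properties":{"fingers":{"type":"array","items":{"type":"number"}},"delta_pos":{"type":"array","items":{"type":"array","items":{"type":"number"}}},"spin":{"type":"array","items":{"type":"number"}},"grip_force":{"type":"number"}},"required":["fingers","delta_pos","spin"]}

```bash
ls; mkdir -p pics; cat > h.py <<'E'
import numpy as np, cv2
from rig import env
def shot(name,fn):
    d=env.read_camera(name); cv2.imwrite('pics/'+fn,d['frame'][:,:,::-1]); np.savez('pics/'+fn[:-4]+'.npz',K=d['K'],T=d['camera_from_world'],f=d['frame'],dist=d.get('dist',np.zeros(5))); return d
def load(fn):
    z=np.load('pics/'+fn+'.npz'); return z
def ray(d,u,v):
    K=d['K'];T=d['T']; R=T[:3,:3]; t=T[:3,3]
    n=np.linalg.inv(K)@np.array([u,v,1.]); c=np.array([n[0],-n[1],-1.])
    return -R.T@t, R.T@c
def onz(d,u,v,z):
    o,r=ray(d,u,v); return o+r*(z-o[2])/r[2]
def proj(d,p):
    c=d['T'][:3,:3]@np.array(p,float)+d['T'][:3,3]; q=d['K']@np.array([c[0],-c[1],-c[2]]); return q[:2]/q[2]
def tri(obs):
    A=[];b=[]
    for d,u,v in obs:
        o,r=ray(d,u,v); r=r/np.linalg.norm(r); P=np.eye(3)-np.outer(r,r); A.append(P);b.append(P@o)
    A=np.vstack(A);b=np.hstack(b); x,res,_,_=np.linalg.lstsq(A,b,rcond=None); return x,np.linalg.norm(A@x-b)
E
python3 - <<'E'
from h import *
np.set_printoptions(precision=3,suppress=True)
for n in('side','top'):
    d=shot(n,n+'0.png'); print(d.keys(),d['K'],d['camera_from_world'])
print(env.sense())
E
```

```text
pics
dict_keys(['frame', 'K', 'camera_from_world']) [[526.368   0.    311.736]
 [  0.    526.368 241.352]
 [  0.      0.      1.   ]] [[    0.723    -0.69     -0.016  -271.389]
 [    0.57      0.584     0.578  -323.017]
 [   -0.39     -0.427     0.816 -1519.188]
 [    0.        0.        0.        1.   ]]
dict_keys(['frame', 'K', 'camera_from_world']) [[597.152   0.    321.928]
 [  0.    597.152 245.318]
 [  0.      0.      1.   ]] [[    0.014    -1.       -0.017    53.775]
 [    0.993     0.012     0.116  -416.49 ]
 [   -0.116    -0.019     0.993 -1553.809]
 [    0.        0.        0.        1.   ]]
{'time_s': 0.1, 'joints': array([-1.173,  0.616, -0.013,  1.425,  0.008,  1.103, -0.04 ]), 'qvel': array([-0.   , -0.002, -0.001, -0.003, -0.001,  0.002, -0.   ]), 'tau': array([  0.001, -46.004,   0.21 , -16.624,  -0.061,   0.017,   0.   ]), 'tool_pos': array([267.017, 591.855, 217.625]), 'orientation': array([ 2.638,  1.704, -0.003]), 'ft_force': array([ 1.315, -0.417, -0.352]), 'moment': array([0.001, 0.022, 0.005]), 'gripper_width': 0.996388141979483}
```

View pics/side0.png

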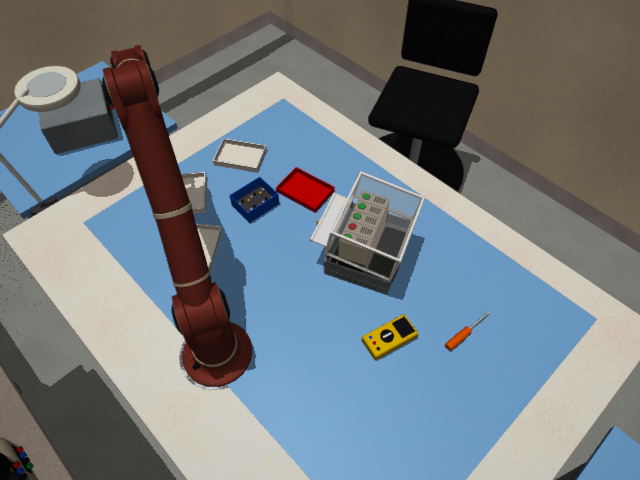

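View pics/top0.png

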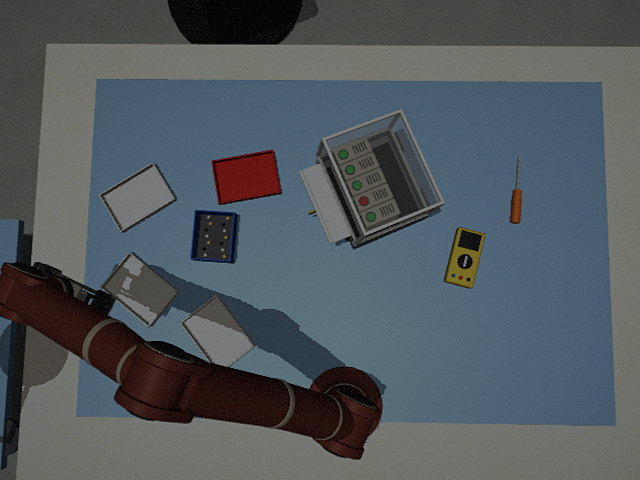

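```bash
python3 - <<'E'
from h import *
for n,(a,b,c,e) in {'top0':(180,90,460,260),'side0':(220,150,440,310)}.items():
    f=load(n)['f'][b:e,a:c,::-1]; cv2.imwrite('pics/'+n+'z.png',cv2.resize(f,None,fx=2.85 if n=='top0' else 3.6,fy=2.85 if n=='top0' else 3.6,interpolation=cv2.INTER_CUBIC))
E
```

```text
(no output)
```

View pics/top0z.png

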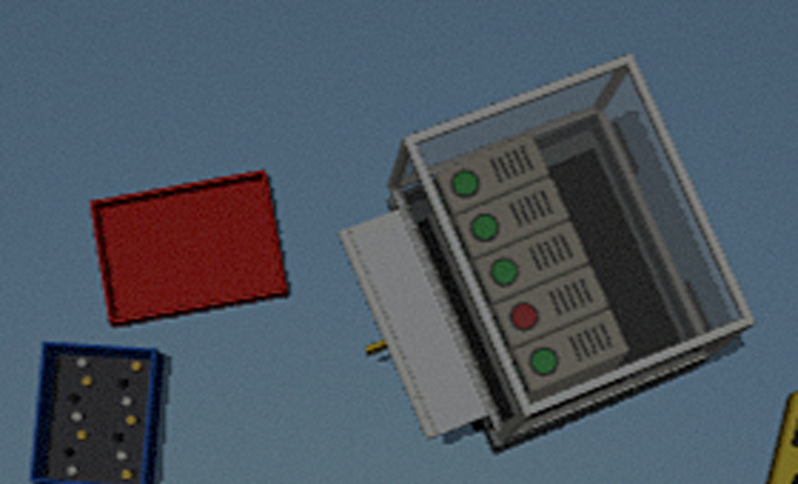

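View pics/side0z.png

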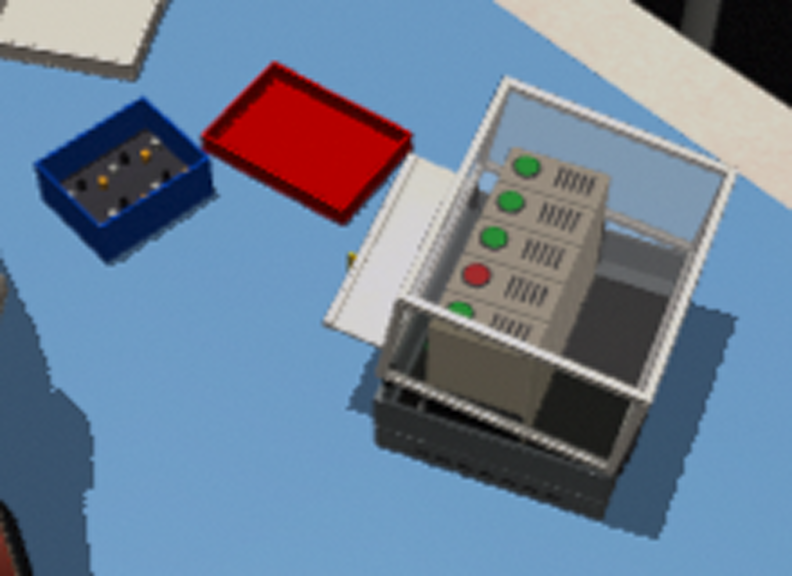

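```bash
cat > m.py <<'E'
from h import *
np.set_printoptions(precision=1,suppress=True)
def blobs(d,lo,hi,amin,roi):
    hsv=cv2.cvtColor(d['f'],cv2.COLOR_RGB2HSV); m=cv2.inRange(hsv,np.array(lo),np.array(hi))
    if lo[0]==0: m|=cv2.inRange(hsv,np.array([170,lo[1],lo[2]]),np.array([180,255,255]))
    z=np.zeros_like(m); z[roi[1]:roi[3],roi[0]:roi[2]]=1; m*=z
    n,l,s,c=cv2.connectedComponentsWithStats(m)
    return [(c[i],s[i]) for i in range(1,n) if s[i,4]>=amin],l
E
python3 - <<'E'
from m import *
T=load('top0');S=load('side0')
for nm,d,roi in(('top',T,(290,100,460,260)),('side',S,(320,160,430,300))):
    print(nm)
    for col,lo,hi in(('g',(45,80,40),(80,255,255)),('r',(0,110,60),(8,255,255)),('y',(18,110,60),(35,255,255))):
        for c,s in blobs(d,lo,hi,3,roi)[0]: print(col,c,s, onz(d,*c,177))
print(T['f'][211,311],S['f'][221,317])
E
```

```text
top
g [342.8 153.8] [339 150   9   8  58] [622.4   9.  177. ]
g [349.7 169.2] [346 165   9   9  61] [584.3  -8.2 177. ]
g [356.5 184.9] [353 181   8   9  58] [545.8 -24.9 177. ]
g [370.4 216.2] [366 212   9   9  62] [469.5 -58.7 177. ]
r [363.6 200.6] [360 197   9   8  55] [507.4 -42.2 177. ]
y [311.5 210.7] [309 209   6   4  11] [481.3  82.6 177. ]
y [455.9 246.9] [450 228  10  32 174] [ 398.  -262.1  177. ]
side
g [366.  195.6] [363 193   7   6  31] [622.1  12.5 177. ]
g [361.4 205.3] [358 203   7   6  31] [583.8  -4.2 177. ]
g [356.9 215.5] [354 213   7   6  34] [545.5 -21.6 177. ]
g [347.7 235.2] [345 234   6   4  18] [473.3 -53.4 177. ]
r [324.9 191.3] [320 180  14  27 232] [543.8 113.4 177. ]
r [351.9 225.7] [349 223   7   6  35] [507.3 -37.8 177. ]
[126 109  28] [110  93  31]
```

```bash
cat >> h.py <<'E'
def zt(x,y): return 180+(x+.5)/2.85-.5, 90+(y+.5)/2.85-.5
def zs(x,y): return 220+(x+.5)/3.6-.5,150+(y+.5)/3.6-.5
E
python3 - <<'E'
from m import *
T=load('top0');S=load('side0')
L={'l5':((342.8,153.8),(366,195.6)),'l4':((349.7,169.2),(361.4,205.3)),'l3':((356.5,184.9),(356.9,215.5)),'fail':((363.6,200.6),(351.9,225.7)),
'lipL':(zt(340,233),zs(415,153)),'lipR':(zt(432,437),zs(327,322)),
'tabtip':(zt(368,350),zs(351,258)),
'hoodFL':(zt(408,141),zs(505,80)),'hoodFR':(zt(527,410),zs(402,299)),'hoodRL':(zt(631,59),zs(733,176)),'hoodRR':(zt(751,322),zs(647,398)),
'tA':(zt(93,202),zs(275,64)),'tB':(zt(266,172),zs(412,136)),'tC':(zt(288,294),zs(345,222)),'tD':(zt(112,324),zs(203,135)),
'bA':(zt(43,343),zs(143,98)),'bB':(zt(162,348),zs(211,158)),
}
for k,(a,b) in L.items():
    p,r=tri([(T,*a),(S,*b)]); print(k,p,round(r,1))
    for d,(u,v) in((T,a),(S,b)): print('     ', onz(d,u,v,25) if k[0]=='t' else '')
E
```

```text
l5 [620.3   9.6 181.3] 1.5
      
      
l4 [582.   -7.3 181.9] 1.8
      
      
l3 [544.  -24.2 181. ] 1.4
      
      
fail [505.2 -41.2 182.6] 1.9
      
      
lipL [589.8 116.3 132.8] 2.4
      
      
lipR [408.   35.1 133.4] 1.8
      
      
tabtip [491.1  93.2  91.4] 1.2
      [503.3  95.5  25. ]
      [525.4 130.6  25. ]
hoodFL [639.5  57.5 236.4] 1.8
      
      
hoodFR [418.8 -41.4 230.2] 2.3
      
      
hoodRL [ 722.9 -128.7  199.9] 2.6
      
      
hoodRR [ 497.8 -226.7  207.7] 1.4
      
      
tA [640.7 358.2  27.6] 1.5
      [642.2 358.2  25. ]
      [641.3 360.5  25. ]
tB [671.6 195.3  26.7] 1.4
      [672.9 194.9  25. ]
      [671.8 196.7  25. ]
tC [558.2 172.7  12.1] 0.2
      [555.7 171.4  25. ]
      [551.  165.3  25. ]
tD [523.5 334.8  32.6] 0.6
      [525.3 336.1  25. ]
      [527.2 340.4  25. ]
bA [500.1 392.9  58.2] 1.0
      
      
bB [493.7 282.9  66.8] 3.6
```

Request:
drive_tool([
  [-2.45,2.76,0],
  [-2.45,2.76,0],
  [-2.45,2.76,0],
  [-2.45,2.76,0],
  [-2.45,2.76,0],
], fingers=[9.3,9.3,9.3,9.3,9.3], spin=[0,0,0,0,0])

```text
time_s: 0.52
tool_pos: [343.0, 422.1, 218.2]
orientation: [2.638, 1.705, -0.001]
ft_force: [-0.3, 0.5, 0.1]
gripper_width: 1.001
```

```bash
python3 - <<'E'
from m import *
T=load('top0');S=load('side0')
B=np.array([566.2,-75.4]);ly=np.array([.9135,.4067]);lx=np.array([.4067,-.9135])
def w(x,y,z): p=B+x*lx+y*ly; return np.array([p[0],p[1],z])
# predicted vs drawn
for n,d in(('top0',T),('side0',S)):
    f=d['f'][:,:,::-1].copy(); k=4; a,b=(285,100) if n=='top0' else (300,160); f=cv2.resize(f[b:b+150,a:a+195],None,fx=k,fy=k,interpolation=cv2.INTER_CUBIC)
    def ln(p,q,c):
        u=(proj(d,w(*p))-[a-.5,b-.5])*k;v=(proj(d,w(*q))-[a-.5,b-.5])*k; cv2.line(f,tuple(int(i) for i in u),tuple(int(i) for i in v),c,1)
    for y in(-83.6,-41.8,0,41.8,83.6):
        c=[(-67,y-20,175),(23,y-20,175),(23,y+20,175),(-67,y+20,175)]
        for i in range(4): ln(c[i],c[(i+1)%4],(0,255,255))
    for z in(0,75):
        c=[(-105,-125,z),(105,-125,z),(105,125,z),(-105,125,z)]
        for i in range(4): ln(c[i],c[(i+1)%4],(255,0,255))
    ln((-160.4,-100,124),(-160.4,100,124),(0,255,0)); ln((-185,0,100),(-137,0,100),(0,0,255)); ln((-185,0,70),(-185,0,100),(0,0,255))
    cv2.imwrite(f'pics/ov_{n}.png',f)
E
```

```text
(no output)
```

View pics/ov_top0.png

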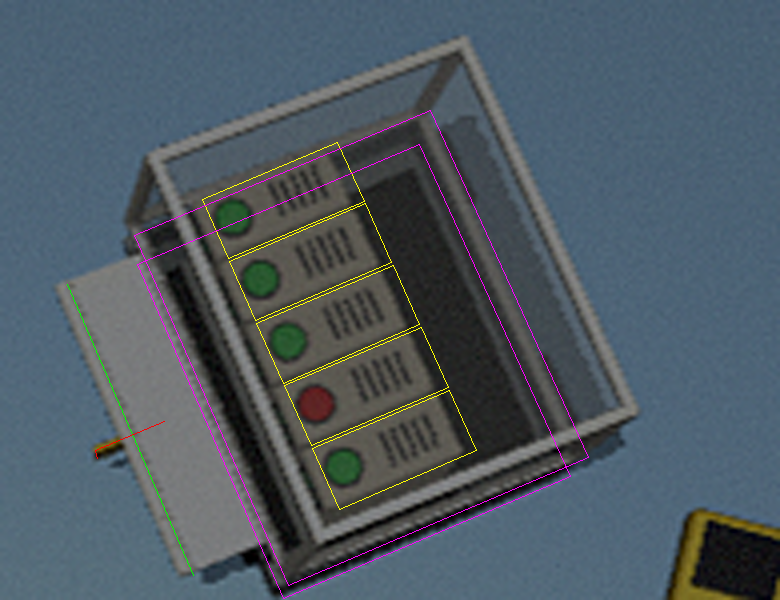

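View pics/ov_side0.png

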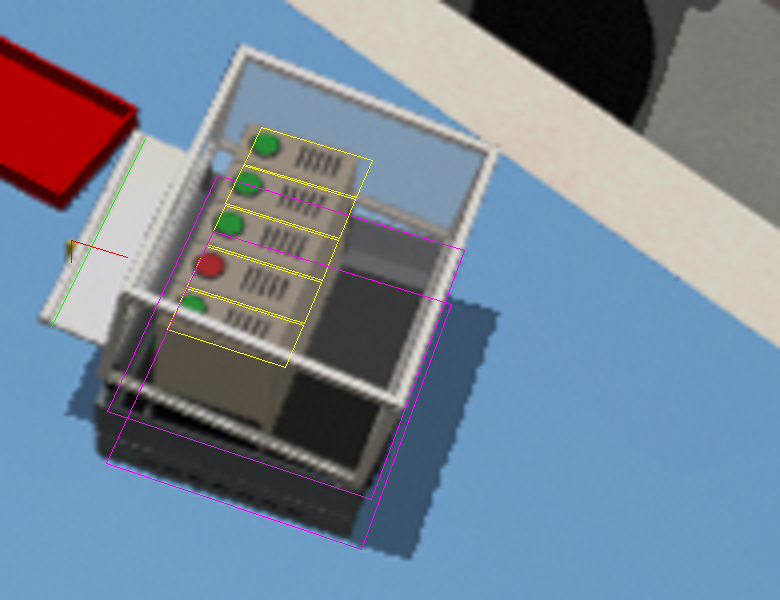

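Request:
drive_tool([
  [-2.45,2.76,0],
  [-2.45,2.76,0],
  [-2.45,2.76,0],
  [-2.45,2.76,0],
  [-2.45,2.76,0],
], fingers=[9.3,9.3,9.3,9.3,9.3], spin=[0,0,0,0,0])

```text
time_s: 0.93
tool_pos: [418.3, 253.8, 218.5]
orientation: [2.639, 1.705, -0.001]
ft_force: [0.8, 0.8, -0.1]
gripper_width: 0.998
```

Request:
drive_tool([
  [-2.45,2.76,0],
  [-2.45,2.76,0],
  [-2.45,2.76,0],
  [-2.45,2.76,0],
  [-2.45,2.76,0],
], fingers=[9.3,9.3,9.3,9.3,9.3], spin=[0,0,0,0,0])

```text
time_s: 1.35
tool_pos: [493.7, 85.5, 218.4]
orientation: [-2.639, -1.705, 0.001]
ft_force: [0.8, 0.3, 0.7]
gripper_width: 1.001
```

Request:
drive_tool([
  [0,0,0],
  [0,0,0],
  [0,0,0],
  [0,0,0],
  [0,0,0],
], fingers=[9.3,9.3,9.3,9.3,9.3], spin=[7,7,7,7,7])

```text
time_s: 1.77
tool_pos: [493.2, 87.1, 218.3]
orientation: [-3.032, -0.822, 0.002]
ft_force: [0.5, -0.5, 0.4]
gripper_width: 0.999
```

Request:
drive_tool([
  [0,0,0],
  [0,0,0],
  [0,0,0],
  [0,0,0],
  [0,0,0],
], fingers=[9.3,9.3,9.3,9.3,9.3], spin=[6.7,0,0,0,0])

```text
time_s: 2.18
tool_pos: [493.4, 87.3, 218.6]
orientation: [-3.072, -0.656, 0.001]
ft_force: [-0.5, 0.8, -0.1]
gripper_width: 0.999
```

```bash
python3 - <<'E'
from m import *
for n,(a,b,w,h) in {'top0':(310,130,110,100),'side0':(325,180,90,100)}.items():
    f=load(n)['f'][b:b+h,a:a+w,::-1]; f=cv2.convertScaleAbs(f,alpha=1.5); cv2.imwrite('pics/zz_'+n+'.png',cv2.resize(f,None,fx=6,fy=6,interpolation=cv2.INTER_CUBIC))
E
```

```text
(no output)
```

View pics/zz_top0.png

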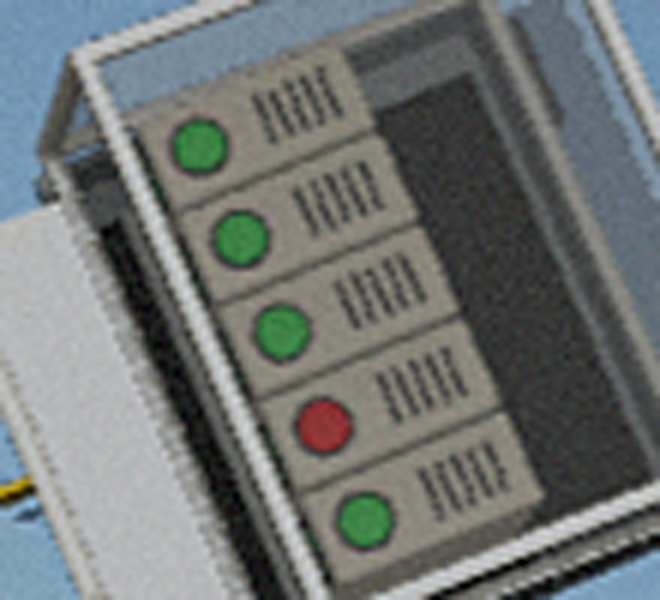

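View pics/zz_side0.png

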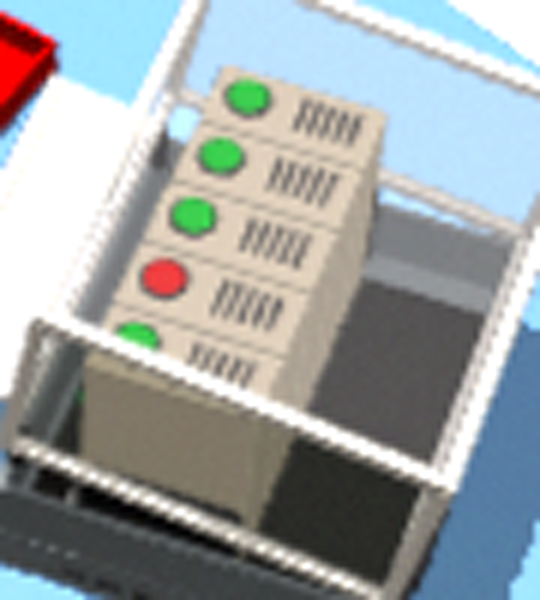

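```bash
python3 - <<'E'
from m import *
T=load('top0');S=load('side0')
B=np.array([566.2,-75.4]);ly=np.array([.9135,.4067]);lx=np.array([.4067,-.9135])
t=lambda x,y:(310+(x+.5)/6-.5,130+(y+.5)/6-.5)
s=lambda x,y:(325+(x+.5)/6-.5,180+(y+.5)/6-.5)
loc=lambda p:np.array([(p[:2]-B)@lx,(p[:2]-B)@ly,p[2]])
for p in[(380,135),(420,225),(462,318),(503,410),(545,493)]: print('T',loc(onz(T,*t(*p),175)))
for p in[(383,110),(370,178),(340,240)]: print('S',loc(onz(S,*s(*p),175)))
for p in[(222,65),(85,365)]: print('S front',loc(onz(S,*s(*p),175)))
for k,(a,b) in {'l5':((342.8,153.8),(366,195.6)),'l4':((349.7,169.2),(361.4,205.3)),'l3':((356.5,184.9),(356.9,215.5)),'fail':((363.6,200.6),(351.9,225.7))}.items():
    print(k,loc(onz(T,*a,177)),loc(onz(S,*b,177)),loc(tri([(T,*a),(S,*b)])[0]))
for k,a,b in(('lipL',zt(340,233),zs(415,153)),('lipR',zt(432,437),zs(327,322)),('tab',zt(368,350),zs(351,258))):
    for z in ((129,127) if k!='tab' else (85,95)): print(k,z,loc(onz(T,*a,z)),loc(onz(S,*b,z)))
E
```

```text
T [ 14.9  60.9 175. ]
T [ 14.7  20.3 175. ]
T [ 14.7 -21.4 175. ]
T [ 14.5 -62.3 175. ]
T [ 16.2 -99.8 175. ]
S [  9.2 104.9 175. ]
S [ 16.6  59.8 175. ]
S [ 14.8  16.6 175. ]
S front [-77.4 103.4 175. ]
S front [ -76.1 -101.6  175. ]
l5 [-54.2  85.6 177. ] [-57.4  86.8 177. ] [-55.6  83.9 181.3]
l4 [-54.   43.9 177. ] [-57.9  45.2 177. ] [-55.8  42.1 181.9]
l3 [-54.4   1.8 177. ] [-57.4   3.  177. ] [-55.8   0.6 181. ]
fail [-54.2 -40.2 177. ] [-58.3 -38.6 177. ] [-56.1 -41.8 182.6]
lipL 129 [-166.8   99.5  129. ] [-165.3  103.6  129. ]
lipL 127 [-166.7  100.   127. ] [-165.8  105.2  127. ]
lipR 129 [-164.   -98.4  129. ] [-167.5  -97.4  129. ]
lipR 127 [-163.9  -98.2  127. ] [-168.1  -96.1  127. ]
tab 85 [-183.6    1.5   85. ] [-187.1    3.9   85. ]
tab 95 [-183.9   -0.2   95. ] [-184.2   -3.2   95. ]
```

Request:
drive_tool([
  [0,0,2],
  [0,0,2],
  [0,0,2],
  [0,0,2],
  [0,0,1.2],
], fingers=[6,6,6,6,6], spin=[0,0,0,0,0])

```text
time_s: 2.6
tool_pos: [492.5, 87.2, 125.0]
orientation: [-3.072, -0.655, 0.004]
ft_force: [-2.5, 4.1, 12.3]
gripper_width: 0.695
```

```bash
python3 - <<'E'
from m import *
for n,(a,b,w,h) in {'top':(270,130,110,100),'side':(270,170,110,100)}.items():
    d=shot(n,n+'1.png'); f=d['frame'][b:b+h,a:a+w,::-1]; f=cv2.convertScaleAbs(f,alpha=1.5 if n=='top' else 1); cv2.imwrite('pics/zz_'+n+'1.png',cv2.resize(f,None,fx=6,fy=6,interpolation=cv2.INTER_CUBIC))
E
```

```text
(no output)
```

View pics/zz_top1.png

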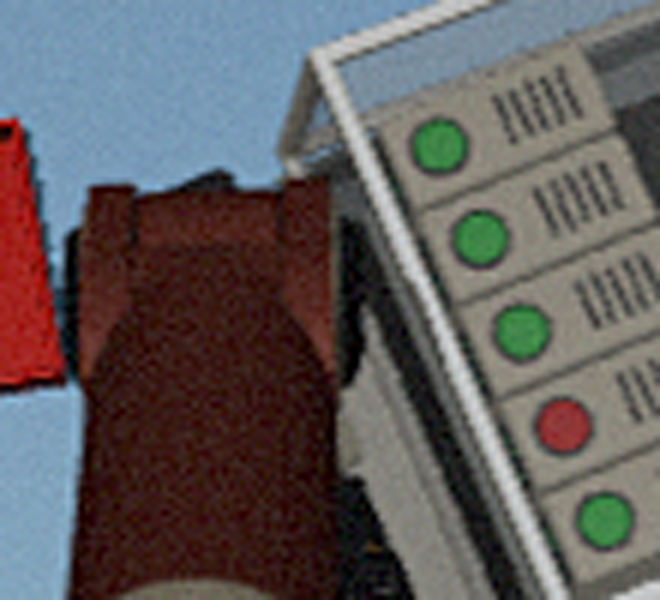

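View pics/zz_side1.png

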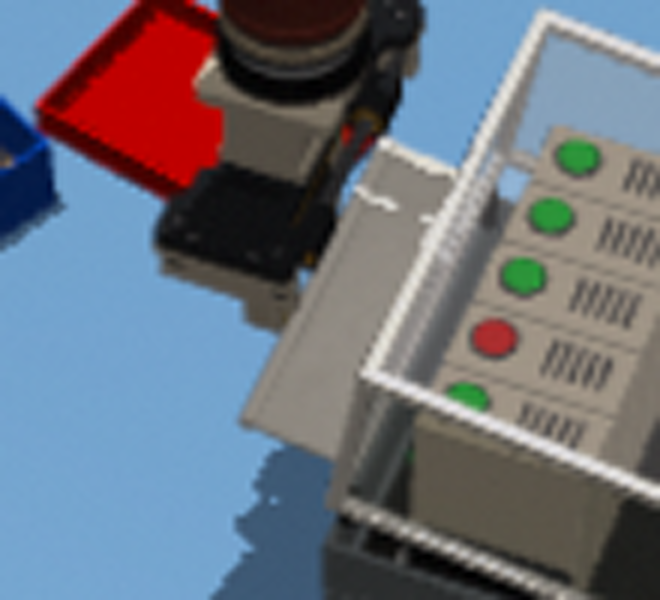

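```bash
python3 - <<'E'
from m import *
s=env.sense(); print(s['ft_force'],s['tool_pos'],s['moment'])
E
```

```text
[-1.   1.6 -0.7] [491.9  88.  125.2] [0.3 0.4 0. ]
```

Request:
drive_tool([
  [0,-0.3,0],
  [0,0,1.5],
  [0,0,1.5],
  [0,0,1.5],
  [0,0,0],
], fingers=[5,5,4,3,2], spin=[0,0,0,0,0], grip_force=6)

```text
time_s: 3.12
tool_pos: [491.5, 89.7, 80.6]
orientation: [3.072, 0.655, -0.004]
ft_force: [-0.8, -0.5, 0.4]
gripper_width: 0.372
```

Request:
drive_tool([
  [0,0,0],
  [0,0,0],
  [0,0,0],
  [0,0,0],
  [0,0,0],
], fingers=[1.5,1,0.5,0,0], spin=[0,0,0,0,0], grip_force=6)

```text
time_s: 3.53
tool_pos: [494.6, 90.8, 82.8]
orientation: [-3.073, -0.654, -0.009]
ft_force: [3.1, 1.2, 0.3]
gripper_width: 0.055
```

Request:
drive_tool([
  [0.3,0,0],
  [0.3,0,0],
  [0.3,0,0],
  [0.2,0,0],
  [0,0,0],
], fingers=[0,0,0,0,0], spin=[0,0,0,0,0], grip_force=6)

```text
time_s: 3.95
tool_pos: [498.9, 92.8, 81.0]
orientation: [3.072, 0.652, -0.014]
ft_force: [-5.9, -3.0, 3.8]
gripper_width: 0.073
```

Request:
drive_tool([
  [0.3,0,0],
  [0.3,0,0],
  [0.2,0,0],
  [0,0,0],
  [0,0,0],
], fingers=[0,0,0,0,0], spin=[0,0,0,0,0], grip_force=6)

```text
time_s: 4.37
tool_pos: [503.9, 95.0, 80.7]
orientation: [3.072, 0.652, -0.021]
ft_force: [-7.9, -4.2, 7.3]
gripper_width: 0.105
```

Request:
drive_tool([
  [0.1,0,-0.4],
  [0,0,-0.4],
  [0,0,-0.4],
  [0,0.05,-0.4],
  [0,0.05,-0.4],
], fingers=[0,0,0,0,0], spin=[0,0,0,0,0], grip_force=12)

```text
time_s: 4.78
tool_pos: [503.5, 93.7, 99.2]
orientation: [3.071, 0.651, -0.028]
ft_force: [-7.1, -5.9, -2.0]
gripper_width: 0.095
```

```bash
python3 - <<'E'
from m import *
for n,(a,b,w,h) in {'side':(270,170,110,100)}.items():
    d=shot(n,n+'2.png'); f=d['frame'][b:b+h,a:a+w,::-1]; cv2.imwrite('pics/zz_'+n+'2.png',cv2.resize(f,None,fx=6,fy=6,interpolation=cv2.INTER_CUBIC))
E
```

```text
(no output)
```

View pics/zz_side2.png

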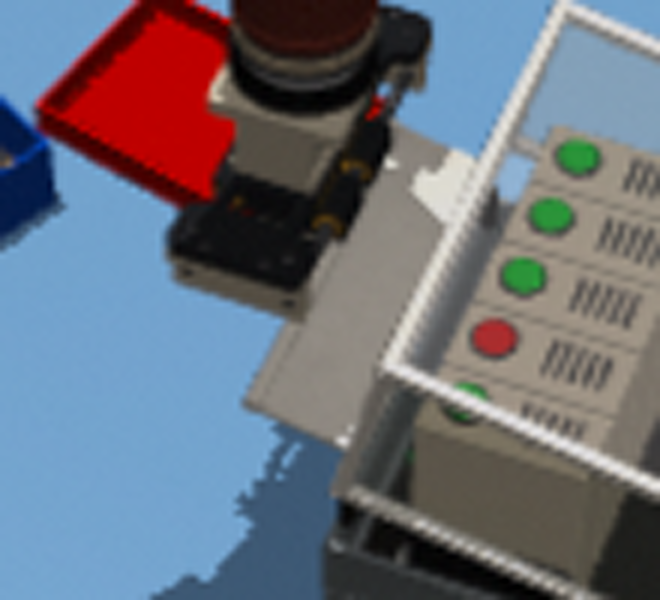

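Request:
drive_tool([
  [0,0.1,-0.7],
  [0,0.1,-0.7],
  [0,0.15,-0.8],
  [0,0.15,-0.8],
  [0,0.2,-0.8],
], fingers=[0,0,0,0,0], spin=[0,0,0,0,0], grip_force=15)

```text
time_s: 5.25
tool_pos: [504.9, 87.8, 136.7]
orientation: [3.073, 0.651, -0.034]
ft_force: [-9.3, -3.2, -1.8]
gripper_width: 0.082
```

```bash
python3 - <<'E'
from m import *
for n,(a,b,w,h) in {'side':(270,150,130,120)}.items():
    d=shot(n,n+'3.png'); f=d['frame'][b:b+h,a:a+w,::-1]; cv2.imwrite('pics/zz_'+n+'3.png',cv2.resize(f,None,fx=5,fy=5,interpolation=cv2.INTER_CUBIC))
E
```

```text
(no output)
```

View pics/zz_side3.png

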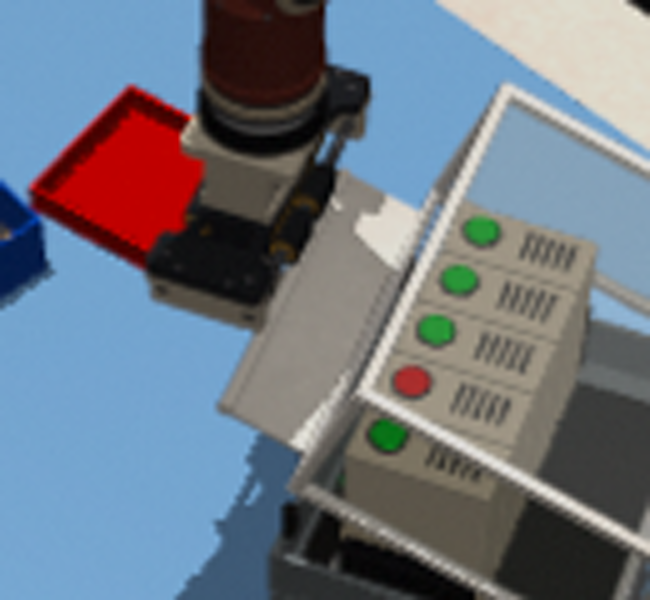

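Request:
drive_tool([
  [-0.3,0.3,-1.0],
  [-0.3,0.3,-1.0],
  [-0.3,0.4,-1.1],
  [-0.3,0.4,-1.1],
  [-0.3,0.45,-1.1],
], fingers=[0,0,0,0,0], spin=[0,0,0,0,0], grip_force=18)

```text
time_s: 5.72
tool_pos: [505.0, 67.3, 191.5]
orientation: [-3.072, -0.653, 0.01]
ft_force: [0.9, -0.4, -2.3]
gripper_width: 0.049
```

Request:
drive_tool([
  [0,0.5,-1.0],
  [0,0.55,-1.0],
  [0,0.55,-1.0],
  [0,0.6,-1.0],
  [0,0.65,-1.0],
], fingers=[0,0,0,0,0], spin=[0,0,0,0,0], grip_force=18)

```text
time_s: 6.13
tool_pos: [517.0, 40.7, 241.6]
orientation: [3.073, 0.653, -0.01]
ft_force: [-2.3, -2.8, -3.3]
gripper_width: 0.05
```

```bash
python3 - <<'E'
from m import *
for n,(a,b,w,h) in {'side':(270,110,160,150)}.items():
    d=shot(n,n+'4.png'); f=d['frame'][b:b+h,a:a+w,::-1]; cv2.imwrite('pics/zz_'+n+'4.png',cv2.resize(f,None,fx=4,fy=4,interpolation=cv2.INTER_CUBIC))
E
```

```text
(no output)
```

View pics/zz_side4.png

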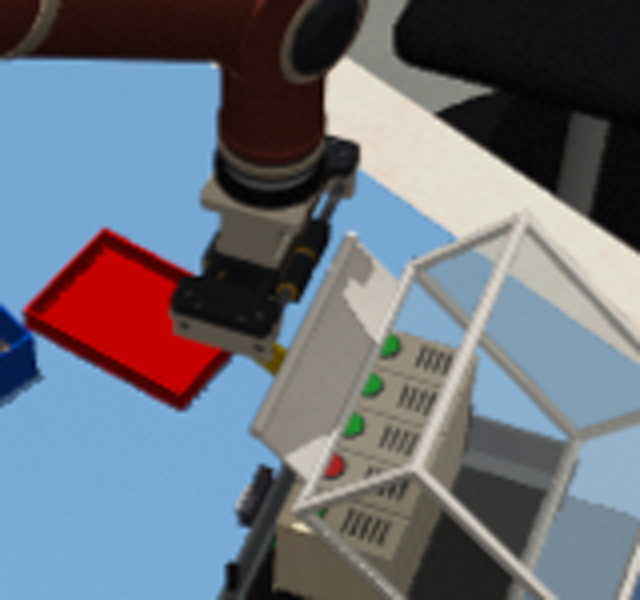

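Request:
drive_tool([
  [0,0.95,-1.15],
  [0,1.0,-1.1],
  [0,1.05,-1.0],
  [0,1.15,-1.0],
  [0,1.2,-1.0],
], fingers=[0,0,0,0,0], spin=[0,0,0,0,0], grip_force=18)

```text
time_s: 6.6
tool_pos: [538.1, -6.2, 294.3]
orientation: [-3.069, -0.654, 0.012]
ft_force: [-4.1, -0.5, 0.3]
gripper_width: 0.05
```

Request:
drive_tool([
  [0,1.2,-0.9],
  [0,1.2,-0.9],
  [0,1.2,-0.8],
  [0,0,0],
  [0,0,0],
], fingers=[0,0,0,0,0], spin=[0,0,0,0,0], grip_force=18)

```text
time_s: 7.02
tool_pos: [554.5, -42.7, 321.1]
orientation: [3.072, 0.648, -0.005]
ft_force: [-4.3, -2.8, 1.0]
gripper_width: 0.05
```

Request:
drive_tool([
  [0,0,0],
  [0,-1,0],
  [0,-1.5,0],
  [0,-1.5,0],
  [0,-1.5,0],
], fingers=[3,3,4,4,4], spin=[0,0,0,0,0])

```text
time_s: 7.43
tool_pos: [533.4, 13.3, 320.9]
orientation: [-3.07, -0.657, -0.003]
ft_force: [0.0, -1.1, -1.3]
gripper_width: 0.359
```

```bash
python3 - <<'E'
from m import *
d=shot('side','side5.png')
E
```

```text
(no output)
```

View pics/side5.png

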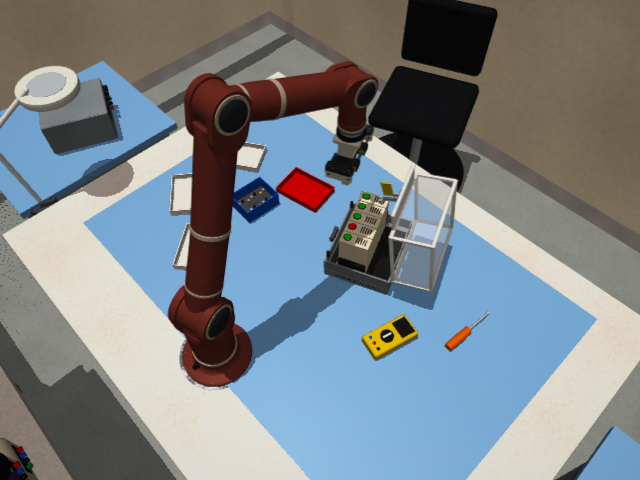

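Request:
drive_tool([
  [0,0,0],
  [0,0,0],
  [0,0,0],
  [0,0,0],
  [0,0,0],
], fingers=[0,0,0,0,0], spin=[-7,-7,-7,-7,-7])

```text
time_s: 7.9
tool_pos: [533.8, 11.9, 321.1]
orientation: [-2.727, -1.558, -0.003]
ft_force: [0.1, 0.5, -0.1]
gripper_width: 0.12
```

Request:
drive_tool([
  [0,0,0],
  [0,0,0],
  [0,0,0],
  [0,0,0],
  [0,0,0],
], fingers=[0,0,0,0,0], spin=[-7,-7,-7,-7,-7])

```text
time_s: 8.32
tool_pos: [533.8, 11.8, 321.1]
orientation: [2.133, 2.306, 0.003]
ft_force: [-0.2, -0.2, 0.6]
gripper_width: 0.007
```

Request:
drive_tool([
  [0,0,0],
  [0,0,0],
  [0,0,0],
  [0,0,0],
  [0,0,0],
], fingers=[0,0,0,0,0], spin=[-7,-7,-6,0,0])

```text
time_s: 8.73
tool_pos: [533.6, 11.2, 321.1]
orientation: [-1.713, -2.634, -0.002]
ft_force: [0.4, -0.1, 0.3]
gripper_width: 0.006
```

```bash
python3 - <<'E'
from m import *
d=shot('side','side6.png');d=shot('top','top6.png')
s=env.sense();print(s['joints'],s['tool_pos'],s['orientation'])
f=cv2.hconcat([cv2.resize(cv2.imread('pics/side6.png')[110:310,290:490],None,fx=2,fy=2),cv2.resize(cv2.imread('pics/top6.png')[80:280,270:470],None,fx=2,fy=2)]);cv2.imwrite('pics/c6.png',f)
E
```

```text
[-0.   0.3 -0.1  1.6  0.   1.2  1.9] [533.5  10.9 321.1] [1.7 2.6 0. ]
```

View pics/c6.png

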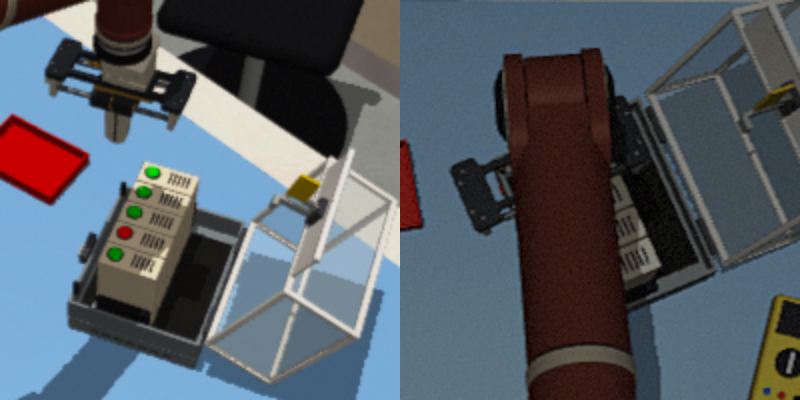

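Request:
drive_tool([
  [-2.64,-0.92,0],
  [-2.64,-0.92,0],
  [-2.64,-0.92,0],
  [-2.64,-0.92,0],
  [-2.64,-0.92,0],
], fingers=[0,0,0,0,0], spin=[0,0,0,0,0])

```text
time_s: 9.25
tool_pos: [545.3, -129.9, 321.3]
orientation: [1.712, 2.634, 0.001]
ft_force: [0.9, -0.5, -0.1]
gripper_width: 0.006
```

Request:
drive_tool([
  [0,0,2],
  [0,0,3],
  [0,0,3],
  [0,0,2],
  [0,0,1],
], fingers=[0,0,0,0,0], spin=[0,0,0,0,0])

```text
time_s: 9.67
tool_pos: [543.4, -128.4, 208.2]
orientation: [-1.709, -2.63, 0.003]
ft_force: [0.9, 0.3, -0.3]
gripper_width: 0.006
```

```bash
python3 - <<'E'
from m import *
d=shot('side','side7.png');d=shot('top','top7.png')
B=np.array([566.2,-75.4]);ly=np.array([.9135,.4067]);lx=np.array([.4067,-.9135])
s=env.sense();print(s['tool_pos'],s['orientation'],s['ft_force'],(s['tool_pos'][:2]-B)@lx,(s['tool_pos'][:2]-B)@ly)
f=cv2.hconcat([cv2.resize(cv2.imread('pics/side7.png')[120:300,300:440],None,fx=3,fy=3),cv2.resize(cv2.imread('pics/top7.png')[90:270,300:420],None,fx=3,fy=3)]);cv2.imwrite('pics/c7.png',f)
E
```

```text
[ 544.2 -128.6  209.6] [-1.7 -2.6  0. ] [-0.3 -0.2 -0. ] 39.593212482098885 -41.741881842244275
```

View pics/c7.png

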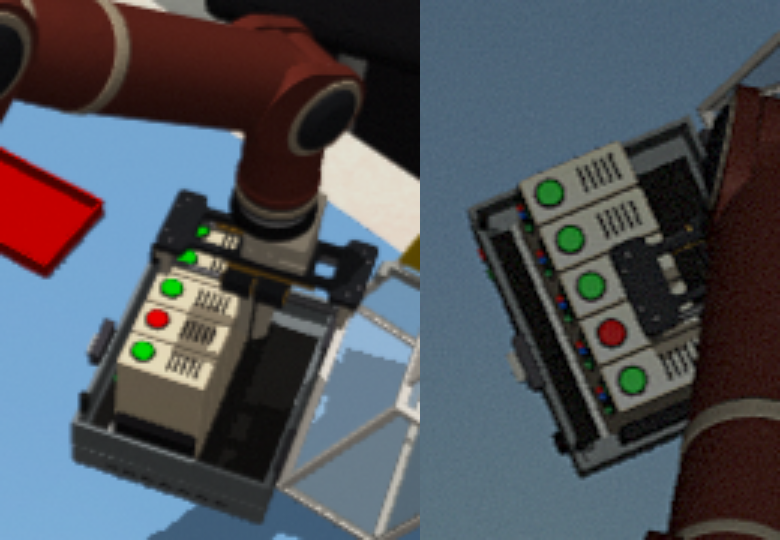

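Request:
drive_tool([
  [0,0,2],
  [0,0,2],
  [0,0,1.4],
  [0,0,0],
  [0.5,0,0],
], fingers=[0,0,0,0,0], spin=[0,0,0,0,0])

```text
time_s: 10.18
tool_pos: [544.1, -125.5, 158.3]
orientation: [1.711, 2.631, 0.0]
ft_force: [0.5, -0.6, 0.5]
gripper_width: 0.005
```

Request:
drive_tool([
  [0.5,0,0],
  [0.5,0,0],
  [0.5,0,0],
  [0.5,0,0],
  [0.5,0,0],
], fingers=[0,0,0,0,0], spin=[0,0,0,0,0])

```text
time_s: 10.6
tool_pos: [533.2, -101.4, 158.1]
orientation: [1.709, 2.633, 0.001]
ft_force: [0.6, -1.0, 1.7]
gripper_width: 0.003
```

```bash
python3 - <<'E'
from m import *
d=shot('side','side8.png');d=shot('top','top8.png')
f=cv2.hconcat([cv2.resize(cv2.imread('pics/side8.png')[120:300,300:440],None,fx=3,fy=3),cv2.resize(cv2.imread('pics/top8.png')[90:270,300:420],None,fx=3,fy=3)]);cv2.imwrite('pics/c8.png',f)
E
```

```text
(no output)
```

View pics/c8.png

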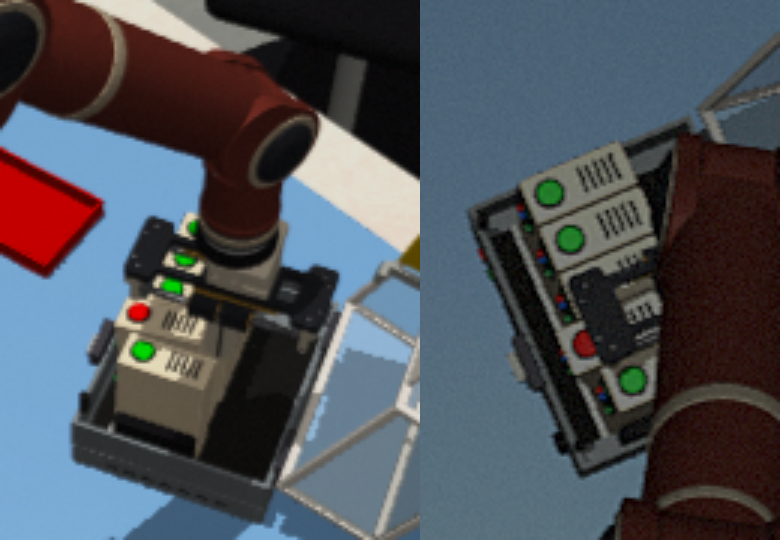

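Request:
drive_tool([
  [0.6,0,0],
  [0.6,0,0],
  [0.6,0,0],
  [0.6,0,0],
  [0.6,0,0],
], fingers=[0,0,0,0,0], spin=[0,0,0,0,0])

```text
time_s: 11.12
tool_pos: [520.1, -73.3, 157.0]
orientation: [-1.71, -2.635, 0.0]
ft_force: [0.5, -2.0, 0.8]
gripper_width: 0.003
```

Request:
drive_tool([
  [0.5,0,0],
  [0.5,0,0],
  [0.2,0,0],
  [0,0,0],
  [0,0,0],
], fingers=[0,0,0,0,0], spin=[0,0,0,0,0])

```text
time_s: 11.53
tool_pos: [515.5, -63.1, 156.9]
orientation: [-1.71, -2.635, 0.001]
ft_force: [0.1, -0.7, -0.9]
gripper_width: 0.002
```

```bash
python3 - <<'E'
from m import *
d=shot('side','side9.png');d=shot('top','top9.png')
f=cv2.hconcat([cv2.resize(cv2.imread('pics/side9.png')[120:300,300:440],None,fx=3,fy=3),cv2.resize(cv2.imread('pics/top9.png')[90:270,300:420],None,fx=3,fy=3)]);cv2.imwrite('pics/c9.png',f)
E
```

```text
(no output)
```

View pics/c9.png

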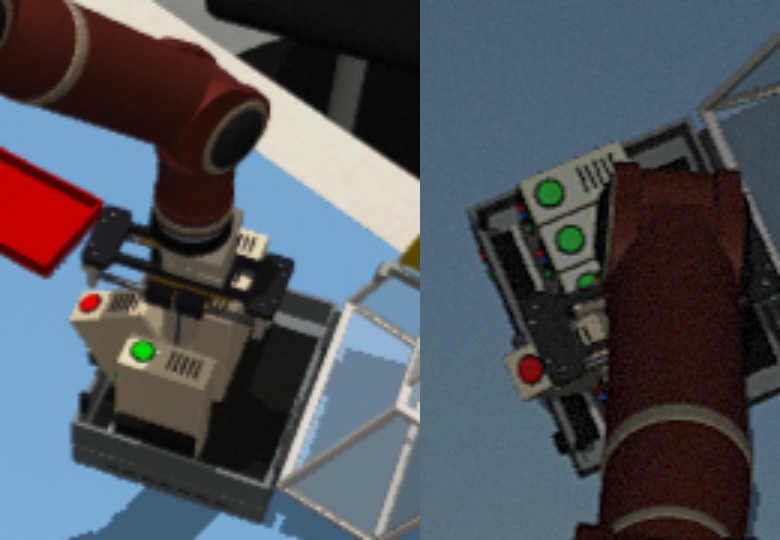

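Request:
drive_tool([
  [0.5,0,0],
  [0.5,0,0],
  [0.3,0,0],
  [0,0,0],
  [0,0,0],
], fingers=[0,0,0,0,0], spin=[0,0,0,0,0])

```text
time_s: 12.05
tool_pos: [510.3, -50.9, 157.2]
orientation: [-1.709, -2.636, 0.0]
ft_force: [-0.5, -0.2, -0.4]
gripper_width: 0.006
```

```bash
python3 - <<'E'
from m import *
d=shot('side','side10.png')
f=cv2.resize(cv2.imread('pics/side10.png')[120:300,300:440],None,fx=3,fy=3);cv2.imwrite('pics/c10.png',f)
E
```

```text
(no output)
```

View pics/c10.png

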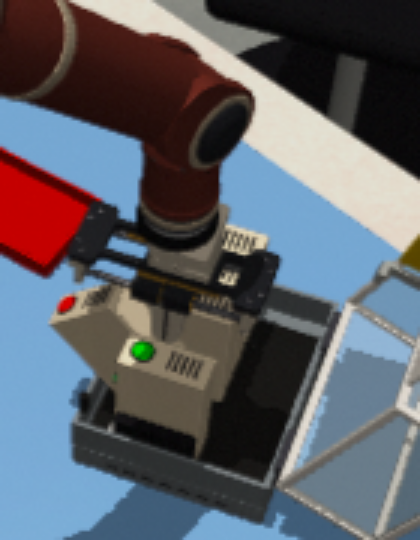

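Request:
drive_tool([
  [0,0,-3],
  [0,0,-4],
  [0,0,-3],
  [3.5,0,0],
  [4,0,0],
], fingers=[0,0,0,0,0], spin=[0,0,0,0,0])

```text
time_s: 12.52
tool_pos: [482.0, 14.8, 259.3]
orientation: [1.718, 2.623, 0.004]
ft_force: [-0.7, 1.7, -0.9]
gripper_width: 0.004
```

Request:
drive_tool([
  [0,0,0],
  [0,0,0],
  [0,0,0],
  [0,0,0],
  [0,0,0],
], fingers=[9,9,9,9,9], spin=[7,7,7,7,7])

```text
time_s: 12.93
tool_pos: [479.8, 17.0, 257.2]
orientation: [2.43, 1.991, -0.0]
ft_force: [0.2, -0.4, -0.1]
gripper_width: 0.316
```

Request:
drive_tool([
  [0,0,0],
  [0,0,0],
  [0,0,0],
  [0,0,0],
  [0,0,0],
], fingers=[9,9,9,9,9], spin=[7,7,7,7,7])

```text
time_s: 13.35
tool_pos: [479.9, 16.9, 257.2]
orientation: [2.916, 1.168, -0.0]
ft_force: [0.4, -0.5, 0.2]
gripper_width: 0.67
```

Request:
drive_tool([
  [0,0,0],
  [0,0,0],
  [0,0,0],
  [0,0,0],
  [0,0,0],
], fingers=[9,9,9,9,9], spin=[7,7,6,0,0])

```text
time_s: 13.77
tool_pos: [479.9, 17.1, 257.1]
orientation: [3.072, 0.658, -0.0]
ft_force: [-0.0, 0.4, 0.4]
gripper_width: 0.959
```

```bash
python3 - <<'E'
from m import *
d=shot('side','side11.png');d=shot('top','top11.png')
B=np.array([566.2,-75.4]);ly=np.array([.9135,.4067]);lx=np.array([.4067,-.9135])
s=env.sense();print(s['tool_pos'],s['orientation'],s['ft_force'],(s['tool_pos'][:2]-B)@lx,(s['tool_pos'][:2]-B)@ly)
f=cv2.hconcat([cv2.resize(cv2.imread('pics/side11.png')[170:290,300:400],None,fx=4,fy=4),cv2.resize(cv2.imread('pics/top11.png')[130:250,290:390],None,fx=4,fy=4)]);cv2.imwrite('pics/c11.png',f)
E
```

```text
[479.9  17.1 257.1] [ 3.1  0.7 -0. ] [-1.2 -0.   0.3] -119.56024211610794 -41.239229494297156
```

View pics/c11.png

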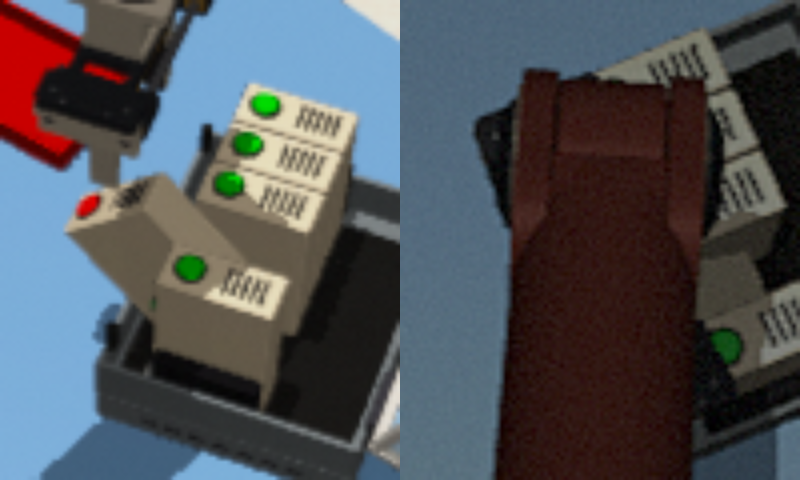

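```bash
python3 - <<'E'
from m import *
d=load('side11');T=load('top11')
B=np.array([566.2,-75.4]);ly=np.array([.9135,.4067]);lx=np.array([.4067,-.9135])
def w(x,y,z): p=B+x*lx+y*ly; return np.array([p[0],p[1],z])
f=cv2.resize(d['f'][170:290,300:400,::-1],None,fx=6,fy=6,interpolation=cv2.INTER_CUBIC)
for th,c in((.73,(0,255,255)),):
    u=np.array([-np.sin(th),np.cos(th)]);v=np.array([np.cos(th),np.sin(th)]);P=np.array([-75.,36])
    for y in(-61.5,-21.5):
        q=[P,P+140*u,P+140*u+90*v,P+90*v]
        pts=[((proj(d,w(a[0],y,a[1]))-[299.5,169.5])*6).astype(int) for a in q]
        cv2.polylines(f,[np.array(pts)],True,c if y<-50 else (255,0,255),1)
cv2.imwrite('pics/c11o.png',f)
E
```

```text
(no output)
```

View pics/c11o.png

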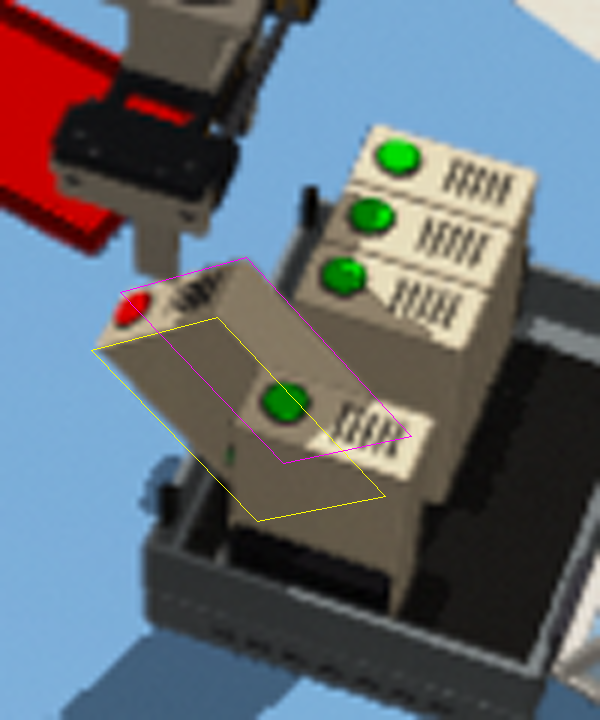

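Request:
drive_tool([
  [0,0,3],
  [0,0,3],
  [0,0,3],
  [0,0,2],
  [0,0,1.4],
], fingers=[9,9,9,9,9], spin=[0,0,0,0,0])

```text
time_s: 14.28
tool_pos: [478.7, 17.1, 131.1]
orientation: [-3.072, -0.656, 0.005]
ft_force: [0.2, -0.6, 0.9]
gripper_width: 0.971
```

Request:
drive_tool([
  [0,0,0],
  [0,0,0],
  [0,0,0],
  [0,0,0],
  [0,0,0],
], fingers=[7,6,5,4.5,4], spin=[0,0,0,0,0], grip_force=10)

```text
time_s: 14.7
tool_pos: [480.7, 17.2, 134.3]
orientation: [3.073, 0.654, 0.004]
ft_force: [-0.2, -0.6, 0.2]
gripper_width: 0.658
```

Request:
drive_tool([
  [0,0,0],
  [0,0,0],
  [0,0,0],
  [0,0,0],
  [0,0,0],
], fingers=[3.5,3,3,3,3], spin=[0,0,0,0,0], grip_force=10)

```text
time_s: 15.12
tool_pos: [480.1, 17.2, 133.4]
orientation: [3.073, 0.654, 0.001]
ft_force: [-0.2, 1.1, 1.7]
gripper_width: 0.431
```

Request:
drive_tool([
  [0,0,0],
  [0,0,0],
  [0,-0.4,-0.5],
  [0,-0.8,-1.0],
  [0,-1.0,-1.2],
], fingers=[3,3,3,3,3], spin=[0,0,0,0,0], grip_force=35)

```text
time_s: 15.53
tool_pos: [470.0, 37.5, 160.2]
orientation: [-3.073, -0.652, 0.004]
ft_force: [-0.2, 0.6, -1.5]
gripper_width: 0.43
```

Request:
drive_tool([
  [0,-1.0,-1.2],
  [0,-1.0,-1.2],
  [0,-1.0,-1.2],
  [0,-1.0,-1.2],
  [0,-1.0,-1.2],
], fingers=[3,3,3,3,3], spin=[0,0,0,0,0])

```text
time_s: 15.95
tool_pos: [449.1, 84.0, 221.0]
orientation: [-3.072, -0.655, 0.002]
ft_force: [0.6, 1.0, -3.0]
gripper_width: 0.428
```

Request:
drive_tool([
  [0,-1.2,-0.5],
  [0,-1.2,0],
  [0,-1.2,0],
  [0,-0.8,0],
  [0,0,0],
], fingers=[3,3,3,3,3], spin=[0,0,0,0,0])

```text
time_s: 16.37
tool_pos: [431.1, 125.4, 225.2]
orientation: [-3.07, -0.66, 0.002]
ft_force: [0.2, 0.2, -1.8]
gripper_width: 0.427
```

```bash
python3 - <<'E'
from m import *
d=shot('side','side12.png');d=shot('top','top12.png')
B=np.array([566.2,-75.4]);ly=np.array([.9135,.4067]);lx=np.array([.4067,-.9135])
s=env.sense();print(s['tool_pos'],s['orientation'],s['ft_force'],s['gripper_width'],(s['tool_pos'][:2]-B)@lx,(s['tool_pos'][:2]-B)@ly)
f=cv2.hconcat([cv2.resize(cv2.imread('pics/side12.png')[130:290,260:400],None,fx=3,fy=3),cv2.resize(cv2.imread('pics/top12.png')[110:270,260:380],None,fx=3,fy=3)]);cv2.imwrite('pics/c12.png',f)
E
```

```text
[432.3 123.1 225.2] [ 3.1  0.7 -0. ] [-0.5 -0.2 -1.8] 0.428772752553226 -235.76640504177504 -41.596999530999376
```

View pics/c12.png

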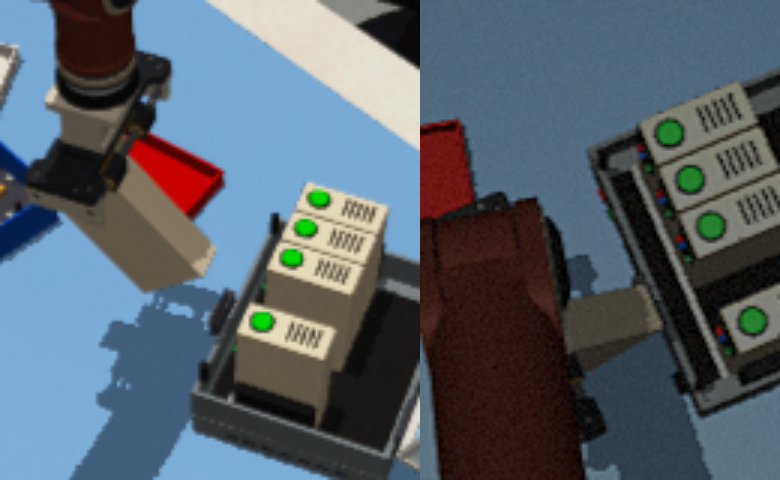

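Request:
drive_tool([
  [0,0,0],
  [0,0,0],
  [0,0,0],
  [0,0,0],
  [0,0,0],
], fingers=[3,3,3,3,3], spin=[0,0,0,0,0], grip_force=12)

```text
time_s: 16.88
tool_pos: [432.8, 122.7, 225.1]
orientation: [3.073, 0.652, -0.0]
ft_force: [0.7, 0.1, -1.1]
gripper_width: 0.43
```

```bash
cat > pic.py <<'E'
import sys
from m import *
n=sys.argv[1]
d=shot('side','side%s.png'%n)
s=env.sense();print(s['tool_pos'],s['orientation'],s['ft_force'],s['moment'],s['gripper_width'])
a,b,c,e=[int(i) for i in sys.argv[2:6]]
cv2.imwrite('pics/c%s.png'%n,cv2.resize(d['frame'][b:e,a:c,::-1],None,fx=4,fy=4))
E
python3 pic.py 13 260 140 380 270
```

```text
[432.8 122.8 225.1] [ 3.1  0.7 -0. ] [-1.2 -0.4 -3.1] [0.1 0.1 0. ] 0.4305734814872561
```

View pics/c13.png

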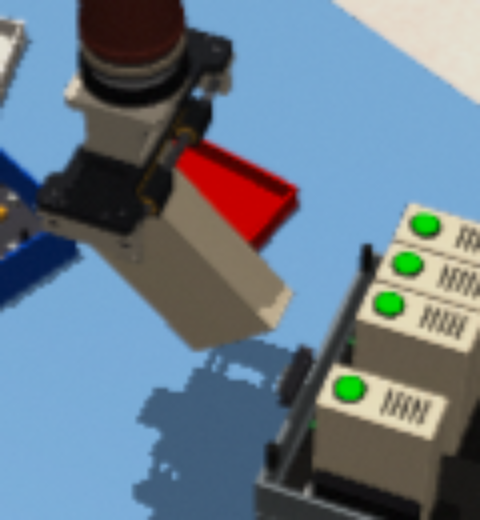

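Request:
drive_tool([
  [0,0,0],
  [0,0,0],
  [0,0,0],
  [0,0,0],
  [0,0,0],
], fingers=[3,3,3,3,3], spin=[0,0,0,0,0], grip_force=8)

```text
time_s: 17.35
tool_pos: [432.7, 123.1, 225.2]
orientation: [3.073, 0.654, -0.0]
ft_force: [-0.9, -0.8, -1.8]
gripper_width: 0.432
```

```bash
python3 pic.py 14 260 140 380 270
```

```text
[432.7 123.1 225.2] [ 3.1  0.7 -0. ] [-0.4 -0.3 -1.7] [ 0.1  0.  -0. ] 0.430306972625052
```

View pics/c14.png

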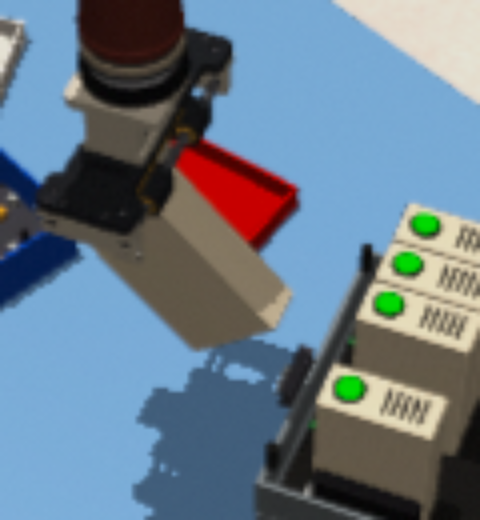

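Request:
drive_tool([
  [0,0,0],
  [0,0,0],
  [0,0,0],
  [0,0,0],
  [0,0,0],
], fingers=[3,3,3,3,3], spin=[0,0,0,0,0], grip_force=5)

```text
time_s: 17.82
tool_pos: [432.7, 123.1, 225.1]
orientation: [3.073, 0.654, -0.0]
ft_force: [-0.4, 0.3, -1.8]
gripper_width: 0.433
```

```bash
python3 pic.py 15 260 140 380 270
```

```text
[432.7 123.1 225.1] [ 3.1  0.7 -0. ] [-0.4  0.9 -2.1] [-0.   0.1  0. ] 0.42521977964259783
```

View pics/c15.png

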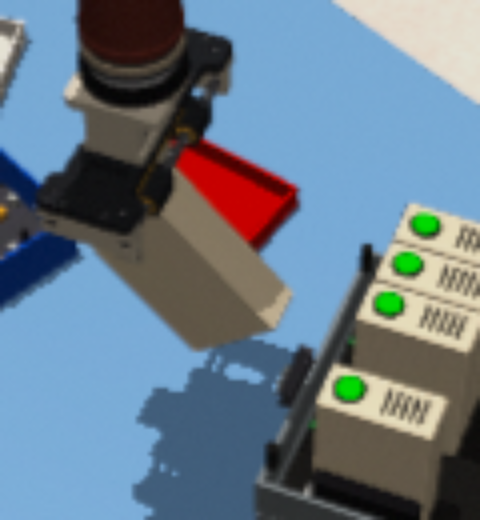

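Request:
drive_tool([
  [0,-1,0],
  [0,-1.4,1.5],
  [0,-1.4,2.5],
  [0,0,2.5],
  [0,0,1.5],
], fingers=[3,3,3,3,3], spin=[0,0,0,0,0], grip_force=15)

```text
time_s: 18.28
tool_pos: [415.4, 159.5, 143.3]
orientation: [-3.071, -0.659, 0.004]
ft_force: [-1.2, -0.7, -1.5]
gripper_width: 0.428
```

Request:
drive_tool([
  [0,0,1.5],
  [0,0,1],
  [0,0,0.8],
  [0,0,0.5],
  [0,0,0.3],
], fingers=[3,3,3,3,3], spin=[0,0,0,0,0])

```text
time_s: 18.7
tool_pos: [417.1, 158.2, 103.8]
orientation: [-3.073, -0.654, 0.001]
ft_force: [0.3, -0.0, -2.4]
gripper_width: 0.43
```

```bash
python3 pic.py 16 230 140 380 270
```

```text
[417.  158.1 103.6] [ 3.1  0.7 -0. ] [-0.4 -0.4 -2.3] [-0.   0.1 -0. ] 0.43051641116916917
```

View pics/c16.png

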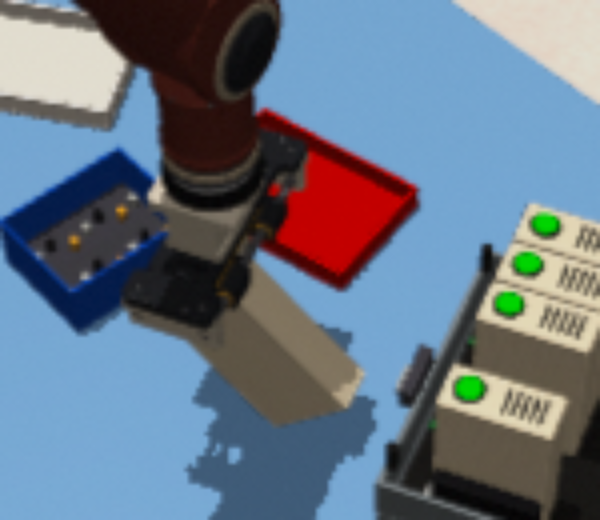

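Request:
drive_tool([
  [0,0,0.3],
  [0,0,0.3],
  [0,0,0.2],
  [0,0,0],
  [0,0,0],
], fingers=[3,3,3,3,3], spin=[0,0,0,0,0], grip_force=12)

```text
time_s: 19.17
tool_pos: [417.5, 159.2, 97.3]
orientation: [-3.071, -0.654, -0.002]
ft_force: [-2.3, 2.3, 5.5]
gripper_width: 0.431
```

Request:
drive_tool([
  [0,0.75,-0.25],
  [0,0.75,-0.2],
  [0,0.9,-0.15],
  [0,0.9,-0.1],
  [0,0,0],
], fingers=[3,3,3,3,3], spin=[0,0,0,0,0], grip_force=8)

```text
time_s: 19.58
tool_pos: [432.7, 124.7, 103.8]
orientation: [3.072, 0.647, 0.004]
ft_force: [0.4, -0.8, 3.6]
gripper_width: 0.426
```

```bash
python3 pic.py 17 230 140 380 270
```

```text
[432.4 125.4 103.7] [3.1 0.6 0. ] [ 0.2 -0.5  4.4] [-0.3 -0.1  0. ] 0.42954307350752385
```

View pics/c17.png

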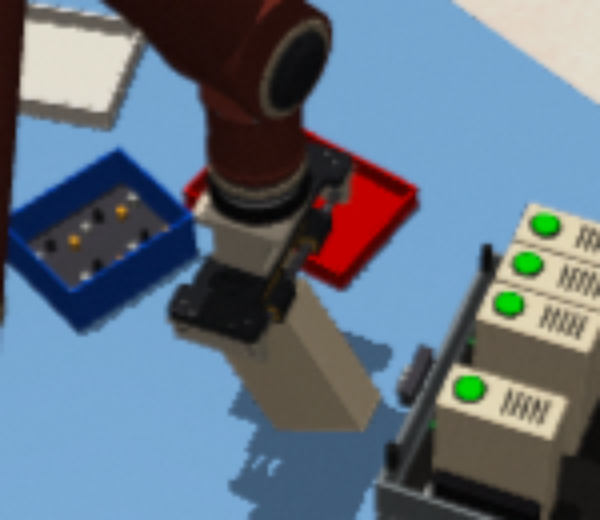

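Request:
drive_tool([
  [0,0.93,-0.05],
  [0,0.93,0.05],
  [0,0.92,0.1],
  [0,0.92,0.15],
  [0,0,0],
], fingers=[3,3,3,3,3], spin=[0,0,0,0,0], grip_force=8)

```text
time_s: 20.05
tool_pos: [447.0, 91.0, 100.3]
orientation: [3.072, 0.647, 0.002]
ft_force: [1.6, -2.3, 2.5]
gripper_width: 0.428
```

```bash
python3 pic.py 18 230 140 380 270
```

```text
[446.8  91.7 100.4] [3.1 0.6 0. ] [ 1.8 -1.3  2.5] [-0.4 -0.5  0. ] 0.42880358329350277
```

View pics/c18.png

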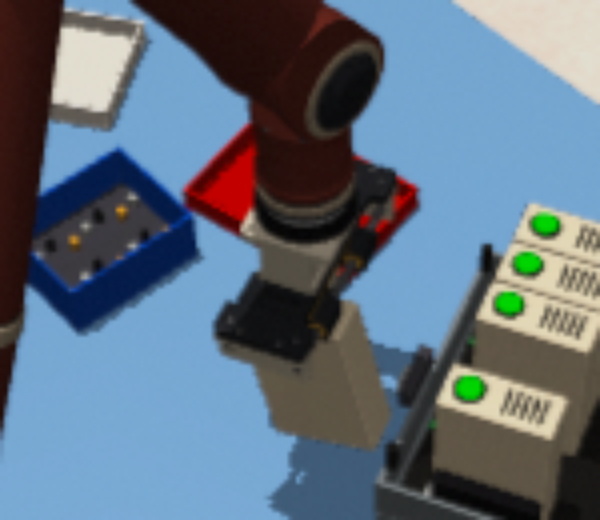

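Request:
drive_tool([
  [0,0.5,0.15],
  [0,0.5,0.2],
  [0,0.2,0.1],
  [0,0,0],
  [0,0,0],
], fingers=[3,3,3,3,3], spin=[0,0,0,0,0], grip_force=5)

```text
time_s: 20.52
tool_pos: [451.0, 82.4, 96.2]
orientation: [3.072, 0.653, 0.001]
ft_force: [1.1, -1.1, 2.8]
gripper_width: 0.43
```

```bash
python3 pic.py 19 250 160 360 270
```

```text
[450.9  82.6  96.2] [3.1 0.7 0. ] [ 2.  -1.8  3.7] [-0.4 -0.4 -0. ] 0.4327458350750312
```

View pics/c19.png

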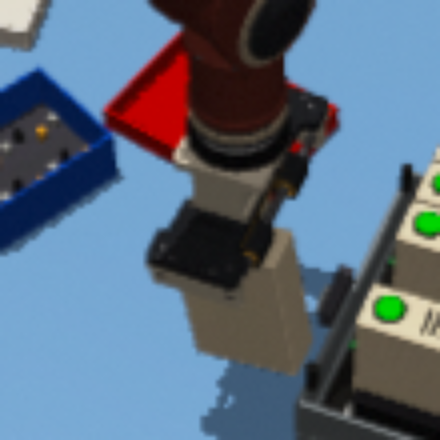

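Request:
drive_tool([
  [0,0,0],
  [0,0,0],
  [0,0,0],
  [0,0,0],
  [0,0,0],
], fingers=[5,5,5,5,5], spin=[0,0,0,0,0])

```text
time_s: 20.98
tool_pos: [449.9, 83.2, 95.9]
orientation: [-3.072, -0.655, 0.002]
ft_force: [-0.2, 0.5, -0.6]
gripper_width: 0.536
```

```bash
python3 pic.py 20 250 160 360 270
```

```text
[450.1  83.1  95.9] [-3.1 -0.7  0. ] [-0.5  0.1 -0.9] [-0.  0.  0.] 0.5347501838122469
```

View pics/c20.png

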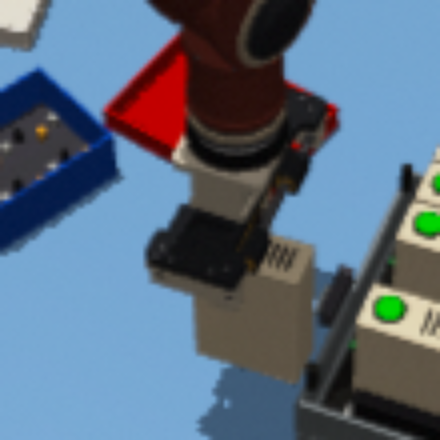

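```bash
python3 - <<'E'
from m import *
d=load('side20')
B=np.array([566.2,-75.4]);ly=np.array([.9135,.4067]);lx=np.array([.4067,-.9135])
loc=lambda p:np.array([(p[:2]-B)@lx,(p[:2]-B)@ly,p[2]])
for (x,y,z) in((197,352,0),(298,382,0),(316,246,140),(309,380,0)):
    u,v=250+(x+.5)/4-.5,160+(y+.5)/4-.5; print(loc(onz(d,u,v,z)))
s=env.sense();print(loc(s['tool_pos']))
E
```

```text
[-227.1  -58.9    0. ]
[-139.2  -55.8    0. ]
[-138.4  -21.5  140. ]
[-131.6  -50.7   -0. ]
[-192.   -41.6   95.9]
```

Request:
drive_tool([
  [0,0.5,0.5],
  [0,0.45,1.0],
  [0,0,0],
  [0,0,0],
  [0,0,0],
], fingers=[5,5,4.5,3.5,3], spin=[0,0,0,0,0], grip_force=20)

```text
time_s: 21.45
tool_pos: [454.1, 74.0, 80.7]
orientation: [-3.073, -0.653, 0.002]
ft_force: [-0.4, -0.9, -2.6]
gripper_width: 0.427
```

Request:
drive_tool([
  [0,0,0],
  [0,0,0],
  [0,0,-0.5],
  [0,0,-1.0],
  [0,0,-1.5],
], fingers=[3,3,3,3,3], spin=[0,0,0,0,0], grip_force=30)

```text
time_s: 21.87
tool_pos: [453.4, 74.2, 111.0]
orientation: [-3.073, -0.654, 0.004]
ft_force: [0.0, -1.1, -1.4]
gripper_width: 0.43
```

```bash
python3 pic.py 21 250 160 360 270
```

```text
[455.6  74.5 113.8] [-3.1 -0.7 -0. ] [ 0.6 -0.4 -0.7] [-0.1 -0.1  0. ] 0.4290212479740934
```

View pics/c21.png

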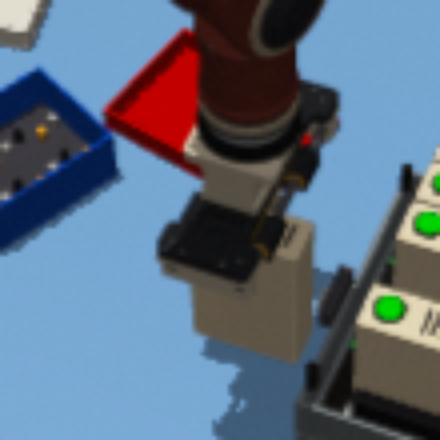

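Request:
drive_tool([
  [0,0,-2],
  [0,0,-2],
  [1.0,-0.5,-1],
  [2.0,-1.1,0],
  [2.5,-1.4,0],
], fingers=[3,3,3,3,3], spin=[0,0,0,0,0])

```text
time_s: 22.33
tool_pos: [492.5, 122.9, 162.3]
orientation: [3.073, 0.648, 0.002]
ft_force: [-0.2, -1.2, -2.1]
gripper_width: 0.43
```

Request:
drive_tool([
  [2.7,-1.5,0],
  [2.7,-1.5,0],
  [2.7,-1.5,0],
  [2.7,-1.5,0],
  [2.5,-1.4,0],
], fingers=[3,3,3,3,3], spin=[0,0,0,0,0])

```text
time_s: 22.75
tool_pos: [584.2, 247.6, 160.8]
orientation: [-3.072, -0.655, 0.001]
ft_force: [-0.2, -0.3, -1.4]
gripper_width: 0.431
```

Request:
drive_tool([
  [1.5,-0.9,0],
  [0.6,-0.3,0],
  [0,0,0],
  [0,0,1],
  [0,0,1],
], fingers=[3,3,3,3,3], spin=[0,0,0,0,0])

```text
time_s: 23.17
tool_pos: [597.9, 263.1, 140.9]
orientation: [3.072, 0.65, -0.0]
ft_force: [0.7, -1.3, -3.4]
gripper_width: 0.429
```

```bash
python3 pic.py 22 240 110 370 240; python3 - <<'E'
from m import *
d=shot('top','top22.png');cv2.imwrite('pics/ct22.png',cv2.resize(d['frame'][110:270,180:400,::-1],None,fx=3.5,fy=3.5))
E
```

```text
[596.  262.6 137.9] [ 3.1  0.7 -0. ] [-0.9 -1.2 -3.3] [-0.1  0.2  0. ] 0.4327162165049971
```

View pics/c22.png

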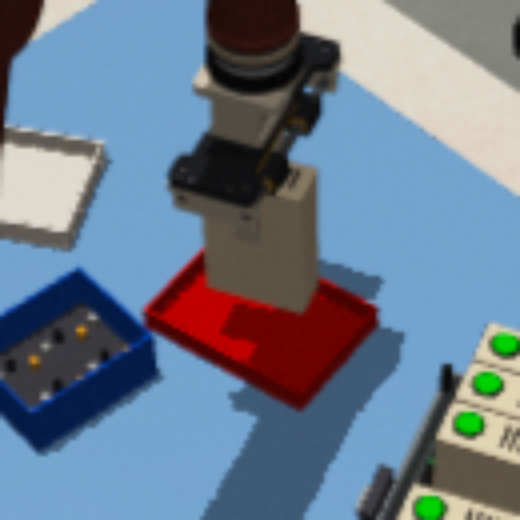

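View pics/ct22.png

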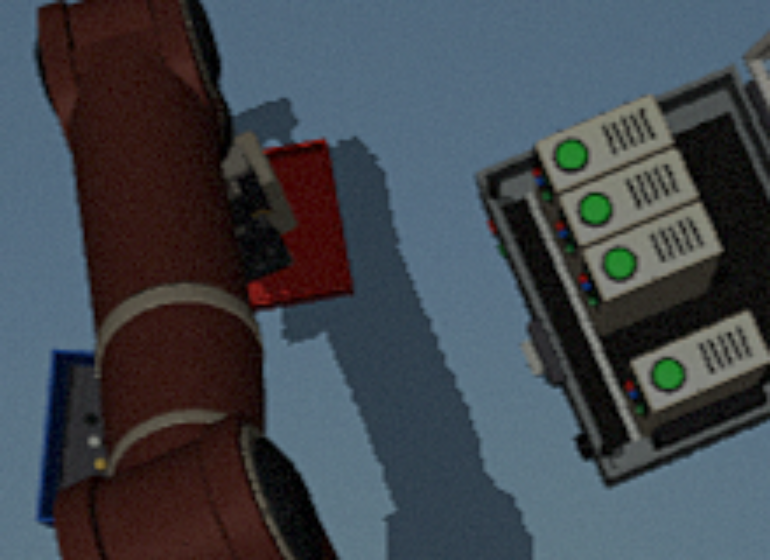

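Request:
drive_tool([
  [0,0,1.5],
  [0,0,1.5],
  [0,0,1.0],
  [0,0,0.5],
  [0,0,0.2],
], fingers=[3,3,3,3,3], spin=[0,0,0,0,0])

```text
time_s: 23.68
tool_pos: [597.4, 264.5, 93.1]
orientation: [3.072, 0.653, -0.004]
ft_force: [0.3, -0.5, -1.4]
gripper_width: 0.427
```

Request:
drive_tool([
  [0,0,0.2],
  [0,0,0.2],
  [0,0,0.2],
  [0,0,0.1],
  [0,0,0],
], fingers=[3,3,3,3,3], spin=[0,0,0,0,0])

```text
time_s: 24.1
tool_pos: [598.1, 265.3, 87.2]
orientation: [3.073, 0.654, 0.0]
ft_force: [-0.5, 0.8, -1.8]
gripper_width: 0.43
```

Request:
drive_tool([
  [0,0,0.15],
  [0,0,0.15],
  [0,0,0.1],
  [0,0,0],
  [0,0,0],
], fingers=[3,3,3,3,3], spin=[0,0,0,0,0])

```text
time_s: 24.52
tool_pos: [598.5, 265.4, 84.5]
orientation: [-3.072, -0.654, -0.001]
ft_force: [-2.3, -0.8, 5.6]
gripper_width: 0.429
```

Request:
drive_tool([
  [0,0,-0.1],
  [0,0,0],
  [0,0,0],
  [0,0,0],
  [0,0,0],
], fingers=[3,3,3,3,3], spin=[0,0,0,0,0], grip_force=4)

```text
time_s: 24.93
tool_pos: [598.4, 265.4, 84.5]
orientation: [-3.073, -0.654, -0.001]
ft_force: [-0.8, -0.2, 3.0]
gripper_width: 0.428
```

Request:
drive_tool([
  [0,0,0],
  [0,0,0],
  [0,0,0],
  [0,0,0],
  [0,0,0],
], fingers=[4.4,4.8,5.4,6,6], spin=[0,0,0,0,0])

```text
time_s: 25.35
tool_pos: [598.0, 265.2, 83.8]
orientation: [3.073, 0.654, -0.001]
ft_force: [-0.1, -0.4, -0.1]
gripper_width: 0.637
```

```bash
python3 pic.py 23 240 110 370 240
```

```text
[598.1 265.2  83.9] [ 3.1  0.7 -0. ] [-0.  -0.3 -0.2] [ 0. -0. -0.] 0.6424041877051433
```

View pics/c23.png

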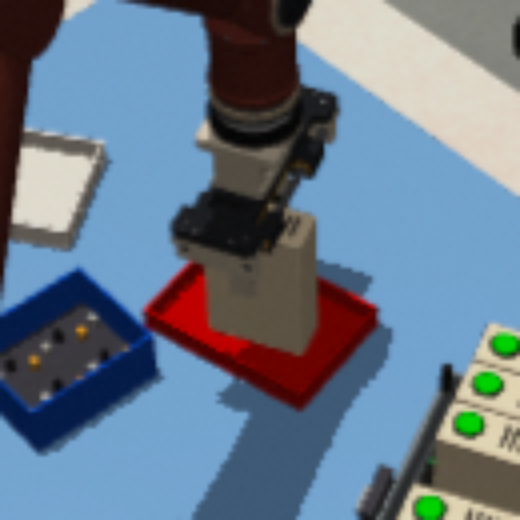

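Standing in the tray and released; now straight up and back out of the view.

Request:
drive_tool([
  [0,0,-1.5],
  [0,0,-3],
  [0,0,-3.5],
  [0,0,-4],
  [0,0,-4],
], fingers=[6,6,6,6,6], spin=[0,0,0,0,0])

```text
time_s: 25.82
tool_pos: [597.6, 265.0, 245.4]
orientation: [3.072, 0.653, -0.002]
ft_force: [1.5, 0.3, 0.2]
gripper_width: 0.646
```

Request:
drive_tool([
  [0,-3,-1],
  [0,-4,0],
  [0,-4,0],
  [0,-4,0],
  [0,-3,0],
], fingers=[6,6,6,6,6], spin=[0,0,0,0,0])

```text
time_s: 26.23
tool_pos: [522.1, 433.8, 254.1]
orientation: [-3.069, -0.659, 0.002]
ft_force: [0.1, 1.0, 0.6]
gripper_width: 0.645
```

Request:
drive_tool([
  [0,0,0],
  [0,0,0],
  [0,0,0],
  [0,0,0],
  [0,0,0],
], fingers=[6,6,6,6,6], spin=[0,0,0,0,0])

```text
time_s: 26.65
tool_pos: [526.3, 427.5, 254.3]
orientation: [3.073, 0.648, 0.001]
ft_force: [0.1, -0.3, 0.4]
gripper_width: 0.647
```

```bash
python3 - <<'E'
from m import *
for n in('side','top'): d=shot(n,n+'24.png')
T=load('top24');S=load('side24');T0=load('top0')
for nm,d,z,roi in(('T0',T0,177,(290,100,460,260)),('T',T,177,(200,100,460,260)),('S',S,177,(240,120,440,300))):
    for col,lo,hi in(('g',(45,80,40),(80,255,255)),('r',(0,110,60),(8,255,255))):
        for c,s in blobs(d,lo,hi,8,roi)[0]: print(nm,col,c,s[4],onz(d,*c,z if col=='g' else 147))
cv2.imwrite('pics/c24.png',cv2.hconcat([cv2.resize(S['f'][100:310,220:460,::-1],None,fx=1.7,fy=1.7),cv2.resize(T['f'][80:290,180:400,::-1],None,fx=1.7,fy=1.7)]))
s=env.sense();print(s['tool_pos'],s['ft_force'],s['time_s'])
E
```

```text
T0 g [342.8 153.8] 58 [622.4   9.  177. ]
T0 g [349.7 169.2] 61 [584.3  -8.2 177. ]
T0 g [356.5 184.9] 58 [545.8 -24.9 177. ]
T0 g [370.4 216.2] 62 [469.5 -58.7 177. ]
T0 r [363.6 200.6] 55 [513.3 -43.8 147. ]
T g [342.8 153.7] 60 [622.6   8.9 177. ]
T g [349.7 169.1] 62 [584.5  -8.2 177. ]
T g [356.8 184.8] 64 [546.1 -25.6 177. ]
T g [370.4 216.4] 65 [469.2 -58.9 177. ]
T r [250.3 180.5] 1446 [560.8 236.4 147. ]
T r [225.8 159.5] 65 [613.3 299.  147. ]
T r [230.7 169.4] 55 [588.2 286.1 147. ]
S g [365.9 195.5] 35 [622.1  12.7 177. ]
S g [361.4 205.4] 37 [583.6  -4.6 177. ]
S g [356.9 215.4] 35 [545.8 -21.6 177. ]
S g [347.1 236.5] 39 [468.7 -55.4 177. ]
S r [297.4 161.3] 27 [588.7 289.6 147. ]
S r [305.5 193.6] 841 [511.4 168.2 147. ]
[525.9 428.2 254.3] [-0.3  0.5 -0.3] 26.75
```

View pics/c24.png

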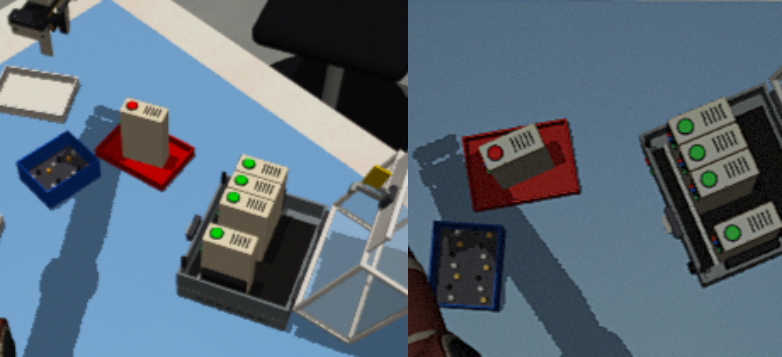

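```bash
python3 -c "
from rig import env
print(env.job_done())"
```

```text
the job is handed in; nothing more can be done
None
```

The hood is fully open and the failed unit stands upright in the red repair tray. I handed the job in at about 26.8 s; it reported no verdict.

- **Hood:** I pinched the yellow catch tab, pushed it towards +y and lifted along the hood's arc until the hinges carried it to the stop. The wrist force stayed around 10 N or less during the lift. The contact force at the catch itself was not measured directly.
- **Failed unit:** I tipped it forward from behind its top with closed fingers, then pulled it out of the row along its own axis. It did not swing upright in a light grip, so I rolled it upright about its bottom edge on the bare bench in front of the box. I then re-gripped it and set it down in the tray.

Last checks before handing in, from both cameras:
- **Good units:** their lamps are within 1 mm of where they were in the top view. In the side view one end lamp shifted 5 mm, because the hood partly hid it in the first picture.
- **Failed unit:** both views agree on its lamp to about 4 mm, and the unit's centre lies about 1 mm from the tray's centre. It looks upright.
- **Hood angle:** the hood looks fully open, leaning back past upright, but I judged that by eye and did not compute the angle.
- **Bench:** the tray, bin and other things look unmoved, and the arm was clear with no contact force.

One early measurement disagreed. The box position worked out from the lip placed the row about 8 mm too far back, so I corrected it from the units' visible rear edges before tipping.

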